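# Load two test blanks into a guarded compression fixture

### The arm

A 6-joint arm with a two-finger parallel gripper is mounted at the origin on the work surface. World frame = base frame: x ahead of the robot, y to its left, z up, the work surface at z = 0. Lengths are in m, angles in degrees, forces in N, time in s.
With the tool pointing down it reaches from about 0.3 to 0.75 m from the base axis. Payload 8.5 kg.
Tool frame: the origin (TCP) lies at the very end of the fingers, on their centre line; the grasp point (between the pads) lies 19 mm behind it (env.grip_point_offset is the distance from the TCP to the grasp point, in m); z points along the fingers, y is the direction in which the jaws open and shut (so a half turn about z gives the same grasp; the last joint's range is limited). The gripper opens to 85 mm and grips with 20 to 120 N. Pads are 22 mm wide; open, the fingers measure 114 mm over their backs; the gripper's body (76 mm by 85 mm) begins 54 mm behind the grasp point. The pads swing forward as they close: fully open they stand 13 mm farther back than shut.
Start: joints at [62.378, 21.807, 74.336, -0, 83.858, -12.336], TCP at [0.145, 0.531, 0.231] pointing down, gripper open.
Joint ranges: [-178.18, 178.18], [-50.72, 133.34], [12.68, 142.11], [-81.47, 261.47], [9.98, 163.14], [-165.26, 165.26]. Speed limits (degrees/s): [136.94, 136.94, 180, 180, 180, 180].

### API

Orientations are given as a 3x3 rotation matrix whose columns are the frame's x, y, z axes.
In Python, from rig import env gives the robot as it stands.
- The arm moves only by the tool move_arm, never from a script. Its argument "moves" is a list of rows, each a list of 4 numbers: the shift along the tool's x, y, z in mm, then the turn about the tool's z in rad. In form: [[tx, ty, tz, spin], ...]. A call has 1 to 20 rows; each row is the pose to reach, as a shift and turn from the pose commanded when the call began, along the tool's axes at that moment; what a row does not reach only later rows make up. A row lasts 1/10 s, in which the tool goes at most 50 mm and 8.59 degrees, less where a joint would pass 70% of its speed; a pose out of reach is approached as far as the arm can. A call with a gripper value outside its range is refused whole. "grip" is the closure, from 0 (fully open) to 1 (shut), set as the call begins (left out, the last holds). The fingers move at their own pace and stop on an object; "grip_force" is the grip in N (left out, the last holds). Time passes only in rows, so rows that repeat a pose let the fingers close. It gives the time, the measured TCP pose, the force and the opening at its end, in the units of the state.
- env.observe(): the state, without advancing time (a new reading comes with each control period).
- env.get_image(name): name is "side" or "top" or "wrist"; returns the picture (480x640x3 uint8, red, green, blue); there is no depth.
- env.get_calibration(name): a dict with "fovy" (degrees; the focal length in pixels is half the picture's height over the tangent of half this angle, whatever the lens; pixels are square), "cx", "cy" (the principal point, pixels), "extrinsics" (4x4, takes a point from world to camera coordinates); the wrist camera has in their place "tool_from_camera" (4x4, takes a point from camera to tool coordinates, whose origin is the TCP and whose axes are the flange's). Camera axes: x right, y up, looking along -z (the intrinsics and any distortion apply to the point x, -y, -z); pixel columns grow to the right and rows downward; lengths in m; the calibration is good to about 2 mm. A picture is of the moment at which its call begins: read the wrist's pose just before it. get_calibration takes no time and is no camera call.
- env.close_job(): hands the job in, once; it reports no verdict.
Trained networks look in the newest picture that a camera, given by its name, has taken for a name from the list of things; names that differ only in an ending like _2 or _b are one class to them, and where a whole thing is asked for, a point or a joint stands for the part that bears it (a point fixed in the world has none). Each returns a list of dicts, best first, with "conf" (0 to 1); they miss things now and then, are a little off and sometimes report something else, mostly with a low value. They report only what shows in the picture. A call takes as long as a camera call. They do not tell look-alikes from the thing itself.
- env.silhouettes(camera, name): "region" (480x640 bool, what is visible of it) and "point" ([row, column] in pixels, amid what is visible of it).
- env.tip_of(camera, name): "point" ([row, column] in pixels: a listed point, or the origin of a listed thing).
The state is a dict: "time_s": time; "q": joint angles; "qvel": joint speeds; "joint_efforts": joint torques, N m; "position": TCP position; "tool_rot": TCP orientation; "ft_force": force on the tool from outside, world axes, zero at the start; "wrist_torque": the same for the moment, N m; "grip_width": finger opening in m.
Only numpy, scipy, OpenCV 4.12 (cv2) and the standard library are available. Lean on these libraries where they do the work, as an engineer would, in place of code of your own. Each camera call takes 0.05 s, during which the arm holds its last target.

### The job

Slide the clear guard of the compression fixture fully open, set the round brass blank in the round nest and the square aluminium blank in the square nest so that each lies flat on its nest's floor, lowered in and not dropped, then slide the guard fully shut and let go. Leave the jar, jaw, adapter and flange standing where they are.

Things in the scene. Friction and masses are not known exactly. Their poses are not given: they have to be found in the camera images.
- fixture: Grey bench fixture, fixed to the table where it stands (place and yaw vary). Origin: on the table at the centre of its open-topped loading bay. The bay spans +-80 mm in its x and +-90 mm in its y inside; its floor is 20 mm above the table, its walls are 10 mm thick and 75 mm high. A solid housing with an orange band adjoins the bay on the +y side (from y +95 to +290 mm, 72 mm high); the guard parks above it. Guide rails at x +-94 mm run the whole length, 88 mm high.
- guard (a joint): Clear sliding guard panel with dark frame (178 x 190 mm, its top 82 mm above the table), closing the bay from above. 0 m: fully shut; 0.18 m: fully open, all of it over the housing. It opens along the fixture's +y axis. It starts shut or a little ajar, stays where it is left, and slides with 2 to 3 N of friction.
- guard_handle (a point): Orange grip bar standing on the middle of the guard, moving with it: 66 mm long along the fixture's x, 14 mm thick along the fixture's y, from 82 to 122 mm above the table. The point lies on its centre line, 108 mm above the table (14 mm below its top); axes as the fixture's.
- nest_round (a point): Round nest: recess of 50 mm diameter, 6 mm deep with plain edges and a black floor, in the middle of a blue steel die 70 x 70 mm, 25 mm high, fixed on the bay floor. The point is the centre of the recess's floor (39 mm above the table); z up. The die's top face is 6 mm above it. Either die may be at either end of the bay.
- nest_square (a point): Square nest: recess of 44 x 44 mm, 6 mm deep with plain edges and a black floor, sides along this point's x and y, in the middle of another such die (70 x 70 mm, 25 mm high). The point is the centre of the recess's floor (39 mm above the table); z up. The die is turned a little within the fixture: read the yaw here.
- blank_round_c (a point): Round brass blank, a loose disc 46 mm in diameter and 16 mm thick, lying flat on the table. The point is its centre, 8 mm above its underside; z along its axis. Seated, it stands 10 mm proud of the die's top face. Mass 0.15 to 0.3 kg.
- blank_square_c (a point): Square aluminium blank, loose, 40 x 40 mm and 16 mm thick, lying flat on the table; x and y along its sides (quarter turns are alike). The point is its centre, 8 mm above its underside. Seated, it stands 10 mm proud of the die's top face. Mass 0.05 to 0.11 kg.
- jar_c (a point): Bystander: upright amber jar with black cap, 44 mm in diameter, 50 mm high, close beside the square blank. The point is its centre, 25 mm up. Leave alone.
- jaw_c (a point): Bystander: dark steel grip jaw, stepped block 30 (x) x 44 (y) mm, 36 mm high, close beside the square blank on the side opposite to the jar. The point is 18 mm up at its centre. Leave alone.
- adapter_c (a point): Bystander: upright stepped steel pin adapter, foot 36 mm in diameter, 46 mm high, close beside the round blank. The point is 23 mm up on its axis. Leave alone.
- flange_c (a point): Bystander: aluminium flange lying flat, 56 mm in diameter and 10 mm high, with a central boss of 24 mm diameter to 22 mm high, close beside the round blank on the side opposite to the adapter. The point is 11 mm up on its axis. Leave alone.
- blank_round: The round blank again; origin at the centre of its underside.
- blank_square: The square blank again; origin at the centre of its underside.
Things that resemble listed ones, but are neither listed nor needed, are in the scene too. What is shaped like the blank_square but purple is not meant. Several things look just like the blank_round: the one meant starts farthest to the robot's right.

How it is judged (in metres and radians):
On the way, in this order (a step that is already met when the one before it is completed fails the run):
1. the guard is slid open (at least 150 mm) (value of joint guard above 0.15 m), for 0.2 s.
2. both blanks are seated flat in their matching nests with the guard still open (horizontal distance between blank_round_c and nest_round below 0.004 m and z of blank_round_c in the frame of nest_round between 0.005 and 0.0098 m and angle between each of blank_round_c, blank_square_c's own z axis and vertical below 0.06 rad and horizontal distance between blank_square_c and nest_square below 0.004 m and z of blank_square_c in the frame of nest_square between 0.005 and 0.0098 m and value of joint guard above 0.1 m), for 0.2 s.
At the end, for the whole second after the job is handed in: Round blank in the round nest and square blank in the square nest: centres within 4 mm of the nests' centres, undersides within 1.8 mm of the nest floors, tilted less than 0.06 rad, at rest; guard shut to within 8 mm and at rest; jar, jaw, adapter and flange within 15 mm of where they began (horizontal distance between blank_round_c and nest_round below 0.004 m and z of blank_round_c in the frame of nest_round between 0.005 and 0.0098 m and angle between each of blank_round_c, blank_square_c's own z axis and vertical below 0.06 rad and horizontal distance between blank_square_c and nest_square below 0.004 m and z of blank_square_c in the frame of nest_square between 0.005 and 0.0098 m and value of joint guard below 0.008 m and velocity of joint guard between -0.01 and 0.01 m/s and linear speed of each of blank_round, blank_square below 0.02 m/s and distance of each of jar_c, jaw_c, adapter_c, flange_c from where it was at the start of the episode below 0.015 m); the robot touches nothing.
It fails at once if the jar, jaw, adapter or flange is shifted by more than 15 mm or tipped over (distance of any of jar_c, jaw_c, adapter_c, flange_c from where it was at the start of the episode above 0.015 m or angle between any of jar_c, jaw_c, adapter_c, flange_c's own z axis and vertical above 0.35 rad).
It fails at once if the round blank is dropped (falls faster than 0.5 m/s, out of the fingers) (linear speed of blank_round above 0.5 m/s and contact force between the fingers and blank_round below 0.01 N).
It fails at once if the square blank is dropped (falls faster than 0.5 m/s, out of the fingers) (linear speed of blank_square above 0.5 m/s and contact force between the fingers and blank_square below 0.01 N).
It also fails if it takes over 72 s, if anything falls off the work surface, if the arm or the gripper's body presses on something with over 40 N, if the wrist force passes 120 N, or if a joint passes its speed limit or range.

## Working session

There is one attempt and no reset: what is moved stays moved. The work goes in short steps, Python scripts to look and compute and a tool call to move; the robot and the scene stay as the last step left them, time stands still between calls to the robot, and variables do not carry over. Pictures are saved under pics/ and viewed, and the job is handed in when it is done.

Besides the shell and the picture viewer there is one more tool, called after "Call:" as name([rows], argument=value, ...), one row to a line, values as JSON. move_arm: Moves the arm, as the interface text tells. Its arguments: {"type":"object","properties":{"moves":{"type":"array"},"grip":{"type":"number"},"grip_force":{"type":"number"}},"required":["moves"]}

```bash
ls; mkdir -p pics; python3 - <<'E'
from rig import env
import cv2,numpy as np
print(env.observe())
for n in("side","top","wrist"):
    im=env.get_image(n); cv2.imwrite(f"pics/a_{n}.png",im[:,:,::-1]); print(n,env.get_calibration(n))
E
```

```text
pics
{'time_s': 0.0, 'q': array([ 6.23762870e+01,  2.18386513e+01,  7.43854681e+01, -1.30401889e-03,
        8.38601242e+01, -1.23357955e+01]), 'qvel': array([ 0.0165341 ,  0.01192629, -0.11227635, -0.05091084,  0.01816193,
       -0.03259838]), 'joint_efforts': array([-9.05044617e-04, -4.48461878e+01, -2.31274492e+01, -2.89701247e-04,
        4.80220231e-03, -1.08075906e-06]), 'position': array([0.14487853, 0.53025231, 0.23072951]), 'tool_rot': array([[-9.64613592e-01,  2.63666798e-01, -6.61687173e-04],
       [ 2.63667466e-01,  9.64612742e-01, -1.31322057e-03],
       [ 2.92019216e-04, -1.44121579e-03, -9.99998919e-01]]), 'ft_force': array([ 0.93292331,  0.04444146, -0.06323534]), 'wrist_torque': array([-0.05149952, -0.028495  , -0.02507005]), 'grip_width': 0.08525153371810236}
side {'fovy': 45.1662341398129, 'cx': 319.3871460026935, 'cy': 238.13823162888116, 'extrinsics': array([[ 0.84764843, -0.53019928, -0.01951574, -0.51597046],
       [ 0.33970695,  0.51411195,  0.7875837 , -0.1882815 ],
       [-0.40754304, -0.67422372,  0.61589857, -1.05715075],
       [ 0.        ,  0.        ,  0.        ,  1.        ]])}
top {'fovy': 49.599424717783464, 'cx': 317.60874735538204, 'cy': 243.71284571920413, 'extrinsics': array([[-0.01064889, -0.99951091, -0.02940313, -0.12920558],
       [ 0.9872478 , -0.0151799 ,  0.15846561, -0.52748092],
       [-0.15883444, -0.02734069,  0.9869266 , -1.12780843],
       [ 0.        ,  0.        ,  0.        ,  1.        ]])}
wrist {'fovy': 66.68991108817879, 'cx': 321.4492860036698, 'cy': 239.95079191955315, 'tool_from_camera': array([[-1.62334317e-04,  9.56023430e-01,  2.93290256e-01,
         7.43913549e-02],
       [ 9.99999728e-01, -5.59240266e-05,  7.35786300e-04,
         4.67325219e-04],
       [ 7.19830915e-04,  2.93290296e-01, -9.56023161e-01,
        -1.42190788e-01],
       [ 0.00000000e+00,  0.00000000e+00,  0.00000000e+00,
         1.00000000e+00]])}
```

View pics/a_top.png

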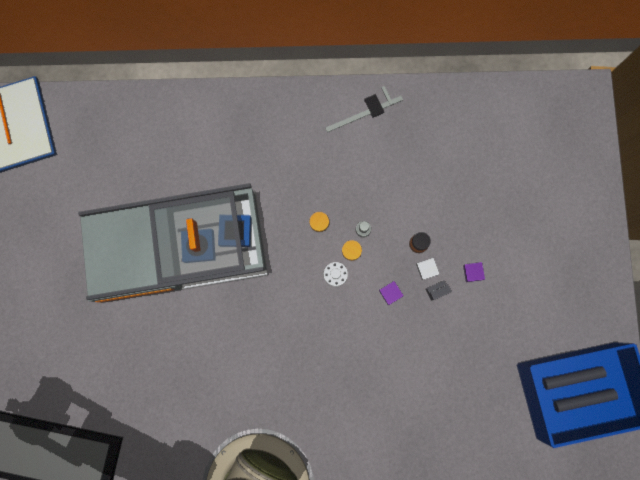

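View pics/a_side.png

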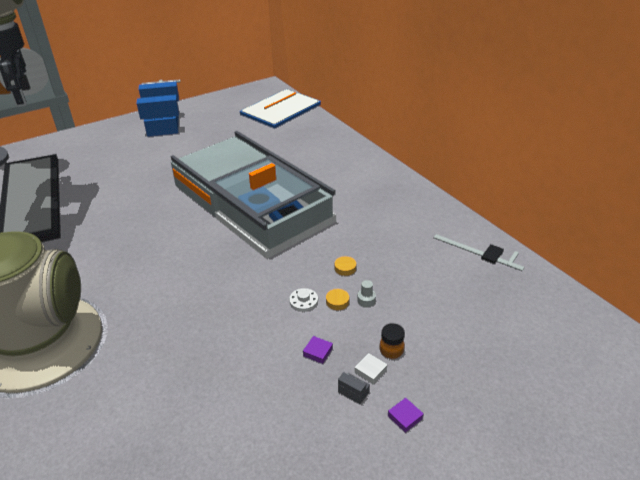

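View pics/a_wrist.png

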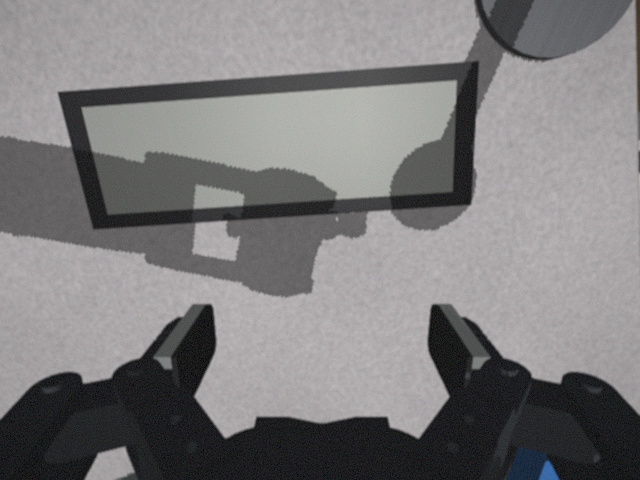

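Top view: the fixture is at about (175,245). There are two brass discs, at (319,221) and (352,250). The purple decoys are at (391,292) and (474,272), and the white square blank is at (428,268), between the jar (420,242) and the jaw (439,290). The brass disc meant is the rightmost one, (352,250), which sits between the adapter and the flange.

```bash
cat > h.py <<'E'
from rig import env
import cv2,numpy as np
def K(c): 
    f=240/np.tan(np.radians(c["fovy"])/2); return f,c["cx"],c["cy"]
def T_cw(name,st=None):
    c=env.get_calibration(name)
    if name!="wrist": return c["extrinsics"],c
    T=np.eye(4);T[:3,:3]=st["tool_rot"];T[:3,3]=st["position"]
    return np.linalg.inv(T@c["tool_from_camera"]),c
def ray(name,rc,st=None):
    E,c=T_cw(name,st); f,cx,cy=K(c)
    d=np.array([(rc[1]-cx)/f,-(rc[0]-cy)/f,-1.]); R=E[:3,:3]
    return -R.T@E[:3,3],R.T@d
def onz(name,rc,z,st=None):
    o,d=ray(name,rc,st); return o+d*(z-o[2])/d[2]
def proj(name,P,st=None):
    E,c=T_cw(name,st); f,cx,cy=K(c); p=(E[:3,:3]@np.atleast_2d(P).T).T+E[:3,3]
    return np.c_[cx+f*p[:,0]/-p[:,2],cy-f*p[:,1]/-p[:,2]]
def tri(obs):
    A=np.zeros((3,3));b=np.zeros(3)
    for n,rc,st in obs:
        o,d=ray(n,rc,st); d/=np.linalg.norm(d); M=np.eye(3)-np.outer(d,d); A+=M;b+=M@o
    return np.linalg.solve(A,b)
E
python3 - <<'E'
from h import *
np.set_printoptions(precision=4,suppress=True)
Z=dict(fixture=0,guard_handle=.108,nest_round=.039,nest_square=.039,blank_round_c=.008,blank_square_c=.008,jar_c=.025,jaw_c=.018,adapter_c=.023,flange_c=.011)
for n in("top","side"):
  for k in Z:
    for r in env.tip_of(n,k)[:4]:
      print(n,k,round(r["conf"],2),np.array(r["point"]),onz(n,r["point"],Z[k]))
im=env.get_image("top"); c=cv2.resize(im[200:310,300:500],None,fx=4,fy=4,interpolation=2); cv2.imwrite("pics/b1.png",c[:,:,::-1])
c=cv2.resize(im[170:310,70:280],None,fx=3.8,fy=3.8,interpolation=2); cv2.imwrite("pics/b2.png",c[:,:,::-1])
im=env.get_image("side"); c=cv2.resize(im[120:260,160:350],None,fx=4.2,fy=4.2,interpolation=2); cv2.imwrite("pics/b3.png",c[:,:,::-1])
E
```

```text
top fixture 0.86 [240.5 220.4] [0.5433 0.0927 0.    ]
top guard_handle 0.75 [232.2 189.4] [0.544  0.1362 0.108 ]
top nest_square 0.61 [232.5 232.9] [0.5547 0.056  0.039 ]
top blank_round_c 0.84 [222.6 318.9] [ 0.5806 -0.1387  0.008 ]
top blank_round_c 0.63 [243.5 351.3] [ 0.5302 -0.2129  0.008 ]
top blank_round_c 0.53 [252. 349.] [ 0.5105 -0.2072  0.008 ]
top blank_round_c 0.53 [222.4 318.7] [ 0.5811 -0.1382  0.008 ]
top blank_square_c 0.82 [269.3 474.2] [ 0.4666 -0.4906  0.008 ]
top blank_square_c 0.68 [269.7 473.7] [ 0.4657 -0.4894  0.008 ]
top blank_square_c 0.66 [293.9 388.9] [ 0.4132 -0.2956  0.008 ]
top blank_square_c 0.58 [271.1 428.8] [ 0.4639 -0.3878  0.008 ]
top jar_c 0.91 [243.1 423. ] [ 0.5259 -0.3744  0.025 ]
top adapter_c 0.76 [227.8 365.1] [ 0.5637 -0.2446  0.023 ]
top flange_c 0.62 [274.1 335.4] [ 0.4596 -0.1751  0.011 ]
side fixture 0.66 [217.2 275.6] [0.5495 0.0982 0.    ]
side guard_handle 0.91 [174.7 261.5] [0.5354 0.1233 0.108 ]
side nest_square 0.88 [209.9 286.3] [0.5595 0.0607 0.039 ]
side blank_round_c 0.94 [266.9 344. ] [ 0.5788 -0.1439  0.008 ]
side blank_round_c 0.71 [302.7 338.3] [ 0.511 -0.225  0.008]
side blank_round_c 0.65 [265.2 345.8] [ 0.5849 -0.1415  0.008 ]
side blank_round_c 0.57 [299.  340.5] [ 0.5202 -0.2189  0.008 ]
side blank_square_c 0.95 [370.6 370.6] [ 0.4666 -0.3913  0.008 ]
side blank_square_c 0.88 [367.3 367.3] [ 0.4661 -0.3825  0.008 ]
side blank_square_c 0.86 [352.1 320.3] [ 0.4166 -0.3104  0.008 ]
side blank_square_c 0.76 [351.  316.7] [ 0.4127 -0.3048  0.008 ]
side jar_c 0.63 [341.2 388.7] [ 0.5224 -0.3671  0.025 ]
side jaw_c 0.83 [389.7 355.3] [ 0.4178 -0.4157  0.018 ]
side adapter_c 0.74 [290.4 363.3] [ 0.5615 -0.236   0.023 ]
side adapter_c 0.45 [221.1 273.3] [0.5241 0.0592 0.023 ]
side flange_c 0.68 [298.4 301.8] [ 0.4568 -0.1791  0.011 ]
```

```bash
sleep 0
```

```text
(no output)
```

View pics/b1.png

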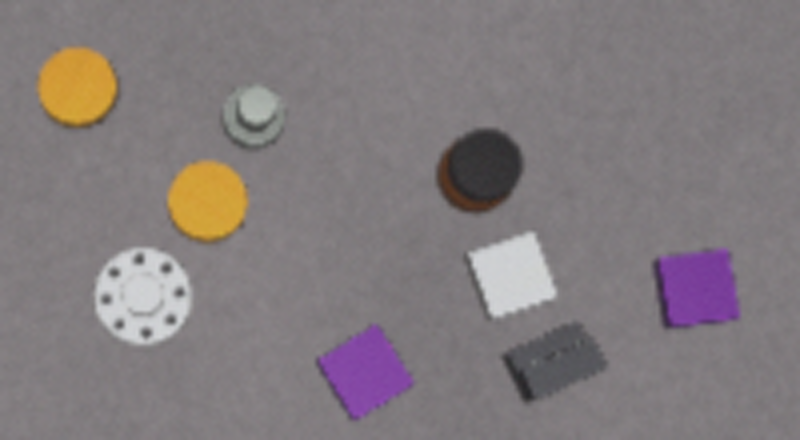

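View pics/b2.png

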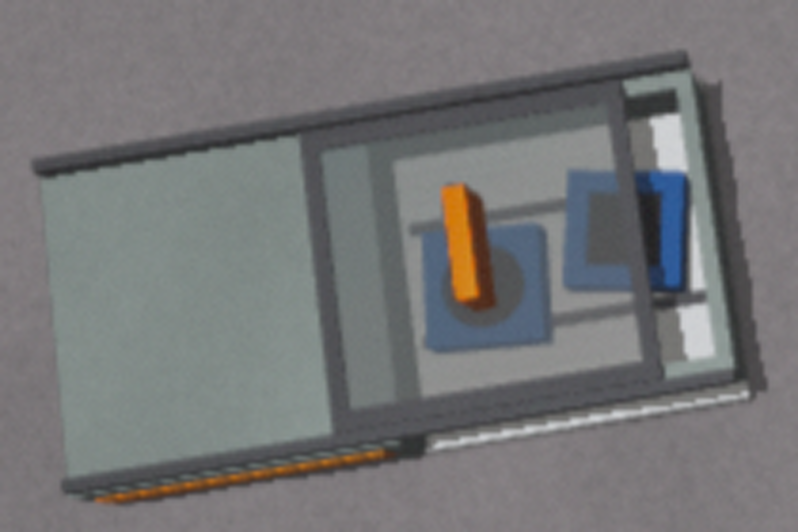

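View pics/b3.png

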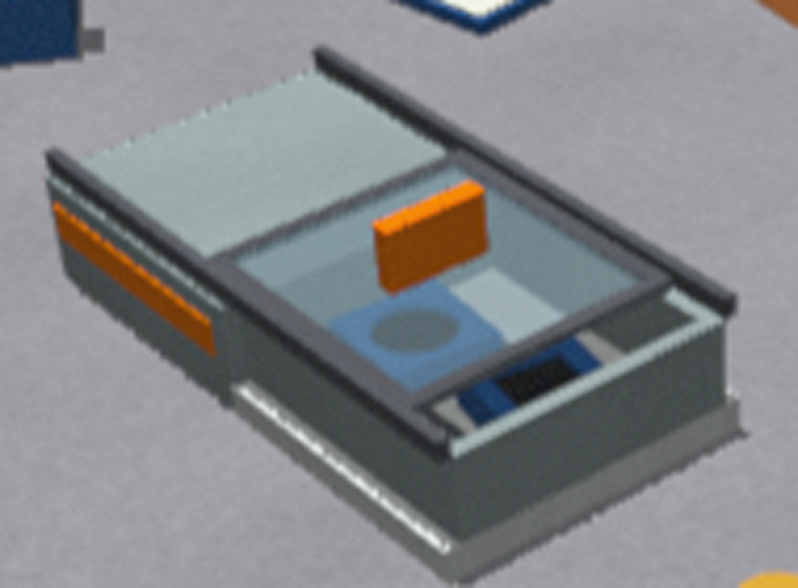

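Confirmed in the enlarged crop: the disc at crop (208,200), which is image (352,250), is the rightmost brass disc and lies between the adapter and the flange. The white square at crop (512,275) is the aluminium blank. The round nest is nearer the housing (+y), the square nest is at the -y end, and the guard is slightly ajar.

```bash
python3 - <<'E'
from h import *
np.set_printoptions(precision=4,suppress=True)
t=lambda x,y:(170+y/3.8,70+x/3.8)
P={k:onz("top",t(*v),.088) for k,v in dict(ul=(38,163),ur=(687,57),ll=(65,489),lr=(733,378)).items()}
for k in P: print(k,P[k])
for a,b in(("ur","ul"),("lr","ll")):
    d=P[a and b]-P[a]; print(np.degrees(np.arctan2(d[1],d[0]))-90,np.linalg.norm(d))
# handle: top bar centre z=.122, both cams
print("handle top", onz("top",t(454,185),.122),onz("top",t(467,300),.122))
s=lambda x,y:(120+y/4.2,160+x/4.2)
print("side", onz("side",s(374,222),.122),onz("side",s(482,184),.122))
st=env.observe()
print(env.observe()["time_s"])
E
```

```text
ul [0.595  0.3863 0.088 ]
ur [0.6514 0.0085 0.088 ]
ll [0.4061 0.359  0.088 ]
lr [ 0.4639 -0.0194  0.088 ]
8.487279867428057 0.3819713057606466
8.681020451154822 0.38276175024726034
handle top [0.5705 0.133  0.122 ] [0.5055 0.1239 0.122 ]
side [0.5065 0.1247 0.122 ] [0.5723 0.1271 0.122 ]
1.25
```

Call:
move_arm([
  [-486,-284,0,-0.417],
  [-486,-284,0,-0.417],
  [-486,-284,0,-0.417],
  [-486,-284,0,-0.417],
  [-486,-284,0,-0.417],
  [-486,-284,0,-0.417],
  [-486,-284,0,-0.417],
  [-486,-284,0,-0.417],
  [-486,-284,0,-0.417],
  [-486,-284,0,-0.417],
  [-486,-284,0,-0.417],
  [-486,-284,0,-0.417],
  [-486,-284,0,-0.417],
  [-486,-284,0,-0.417],
])

```text
time_s: 2.65
position: [0.5388, 0.1283, 0.2311]
tool_rot: [[-0.989, -0.149, -0.001], [-0.149, 0.989, 0.0], [0.001, 0.0, -1.0]]
ft_force: [-0.4, 1.2, 0.7]
grip_width: 0.0857
```

```bash
python3 - <<'E'
from h import *
np.set_printoptions(precision=4,suppress=True)
st=env.observe();im=env.get_image("wrist");cv2.imwrite("pics/c1.png",im[:,:,::-1])
print(st["time_s"],st["position"],st["tool_rot"],st["q"])
for r in env.tip_of("wrist","guard_handle"): print(r, onz("wrist",r["point"],.108,st))
im=im.astype(int); m=((im[...,0]>150)&(im[...,1]<im[...,0]*.7)&(im[...,2]<90)).astype('u1')
n,l,s,c=cv2.connectedComponentsWithStats(m);
for i in range(1,n):
  if s[i,4]>100: print(s[i],c[i])
E
```

```text
2.65 [0.5388 0.1283 0.2311] [[-0.9889 -0.1487 -0.0007]
 [-0.1487  0.9889  0.0002]
 [ 0.0007  0.0003 -1.    ]] [  1.1422  22.2262  73.7125   0.0136  84.103  -97.4135]
{'point': [231.7, 324.2], 'conf': 0.78} [0.5389 0.1306 0.108 ]
[ 313  193   19   87 1446] [322.9011 235.9834]
```

View pics/c1.png

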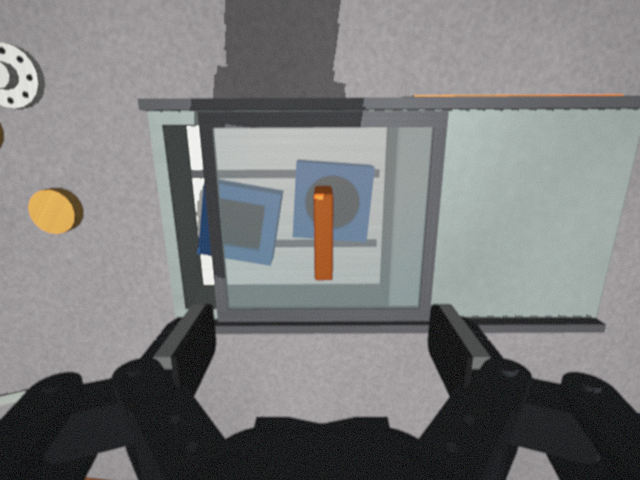

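The wrist view shows the handle bar at (323,235), aligned with the tool. I'll descend and grip it.

Call:
move_arm([
  [0,2,45,0],
  [0,2,90,0],
  [0,2,120,0],
  [0,2,135,0],
  [0,2,135,0],
])

```text
time_s: 3.25
position: [0.5369, 0.1315, 0.0947]
tool_rot: [[-0.988, -0.151, -0.004], [-0.151, 0.988, -0.0], [0.004, 0.001, -1.0]]
ft_force: [-0.8, -0.0, 0.0]
grip_width: 0.0855
```

Call:
move_arm([
  [0,0,0,0],
  [0,0,0,0],
  [0,0,0,0],
  [0,0,0,0],
  [0,0,0,0],
  [0,0,0,0],
], grip=1, grip_force=40)

```text
time_s: 3.85
position: [0.5388, 0.1304, 0.0969]
tool_rot: [[-0.989, -0.15, 0.001], [-0.15, 0.989, -0.0], [-0.001, -0.0, -1.0]]
ft_force: [-1.3, -0.6, 6.0]
grip_width: 0.0135
```

Call:
move_arm([
  [0,15,0,0],
  [0,35,0,0],
  [0,55,0,0],
  [0,75,0,0],
  [0,95,0,0],
  [0,115,0,0],
  [0,128,0,0],
  [0,136,0,0],
  [0,136,0,0],
])

```text
time_s: 4.75
position: [0.5178, 0.2662, 0.0969]
tool_rot: [[-0.989, -0.151, 0.0], [-0.151, 0.989, 0.001], [-0.0, 0.001, -1.0]]
ft_force: [-3.5, 2.2, 5.7]
grip_width: 0.0133
```

Call:
move_arm([
  [0,3,0,0],
  [0,6,0,0],
  [0,6,0,0],
])

```text
time_s: 5.05
position: [0.517, 0.2711, 0.0969]
tool_rot: [[-0.989, -0.15, -0.0], [-0.15, 0.989, -0.0], [0.0, -0.0, -1.0]]
ft_force: [-3.6, -0.4, 7.4]
grip_width: 0.0132
```

Call:
move_arm([
  [0,2,0,0],
  [0,4,0,0],
  [0,4,0,0],
])

```text
time_s: 5.35
position: [0.5168, 0.2722, 0.0969]
tool_rot: [[-0.989, -0.15, -0.0], [-0.15, 0.989, -0.005], [0.001, -0.005, -1.0]]
ft_force: [-3.2, -15.7, 8.0]
grip_width: 0.0132
```

Call:
move_arm([
  [0,-4,0,0],
  [0,-4,0,0],
  [0,-4,0,0],
  [0,-4,0,0],
  [0,-4,0,0],
], grip=0)

```text
time_s: 5.85
position: [0.5173, 0.2711, 0.0962]
tool_rot: [[-0.989, -0.15, -0.0], [-0.15, 0.989, 0.0], [0.0, 0.0, -1.0]]
ft_force: [-0.5, 0.7, 0.6]
grip_width: 0.0838
```

Call:
move_arm([
  [0,0,-35,0],
  [0,0,-80,0],
  [0,-40,-110,0],
  [0,-85,-125,0],
  [0,-130,-125,0],
  [0,-165,-125,0],
  [0,-180,-125,0],
  [0,-180,-125,0],
  [0,-180,-125,0],
])

```text
time_s: 6.75
position: [0.5442, 0.0938, 0.2212]
tool_rot: [[-0.989, -0.15, -0.0], [-0.15, 0.989, 0.001], [0.0, 0.001, -1.0]]
ft_force: [-1.0, 0.3, 0.4]
grip_width: 0.0855
```

```bash
python3 - <<'E'
from h import *
np.set_printoptions(precision=4,suppress=True)
st=env.observe();im=env.get_image("wrist");cv2.imwrite("pics/d1.png",im[:,:,::-1])
print(st["time_s"],st["position"])
for k in("nest_round","nest_square"):
  for r in env.tip_of("wrist",k): print(k,r, onz("wrist",r["point"],.039,st))
st=env.observe();im=env.get_image("top");cv2.imwrite("pics/d2.png",im[:,:,::-1])
np.save("d_st.npy",st,allow_pickle=True)
for r in env.tip_of("top","guard_handle"): print(r, onz("top",r["point"],.108,st))
E
```

```text
6.75 [0.5442 0.0938 0.2212]
nest_round {'point': [202.2, 373.3], 'conf': 0.62} [0.5268 0.1386 0.039 ]
nest_square {'point': [223.0, 275.3], 'conf': 0.71} [0.5593 0.0534 0.039 ]
{'point': [244.0, 122.6], 'conf': 0.9} [0.5206 0.2795 0.108 ]
```

View pics/d1.png

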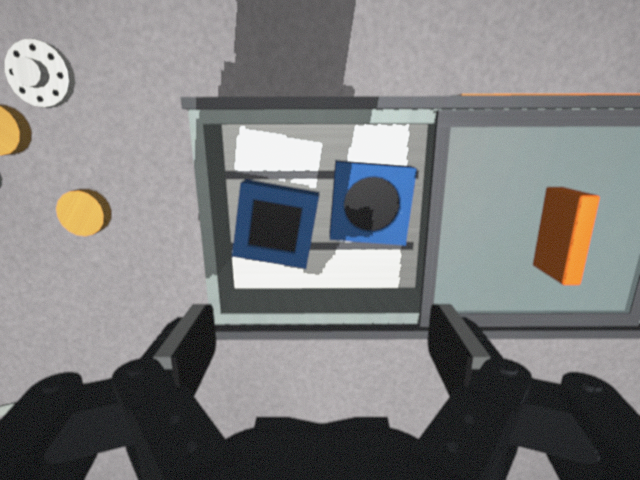

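View pics/d2.png

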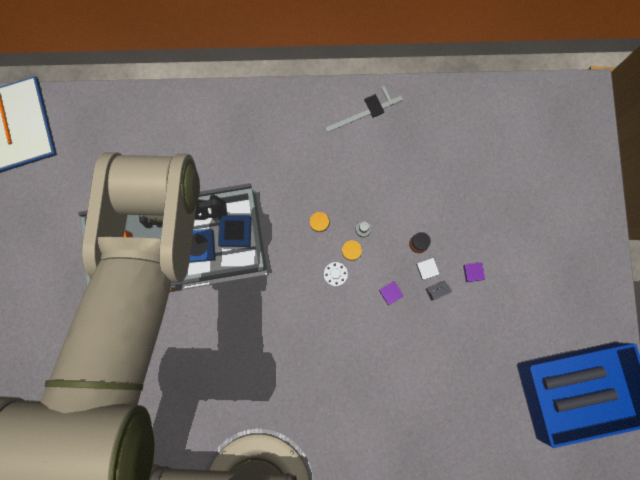

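The wrist view shows the bay open: square nest at (275,225), round nest at (371,204). Next I'll measure both nests.

```bash
python3 - <<'E'
from h import *
np.set_printoptions(precision=4,suppress=True)
st=np.load("d_st.npy",allow_pickle=True).item()
im=cv2.imread("pics/d1.png")
c=cv2.resize(im[145:285,220:430],None,fx=3.8,fy=3.8,interpolation=2); cv2.imwrite("pics/d3.png",c)
hsv=cv2.cvtColor(im,cv2.COLOR_BGR2HSV)
print(im[225,275],im[204,371],im[225,246],im[175,350],im[200,408], im[262,270])
E
```

```text
[37 35 37] [77 73 76] [111  72  42] [185 116  67] [196 123  69] [148 134 125]
```

View pics/d3.png

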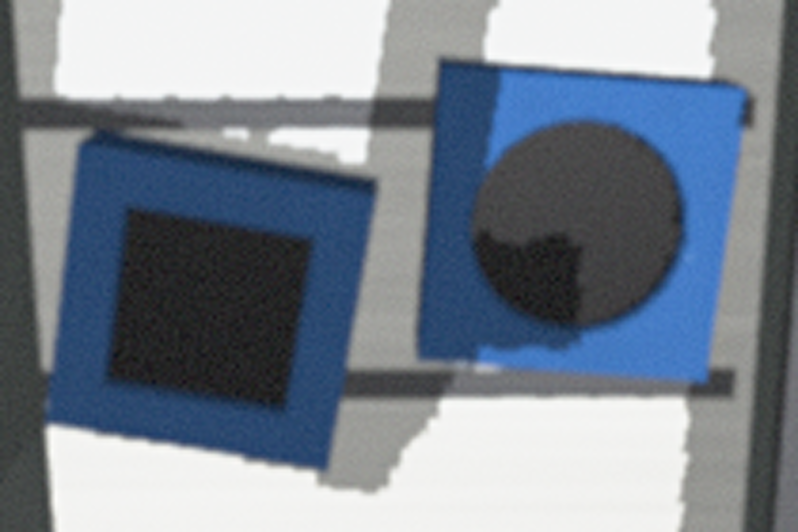

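```bash
python3 - <<'E'
from h import *
np.set_printoptions(precision=4,suppress=True)
st=np.load("d_st.npy",allow_pickle=True).item()
im=cv2.imread("pics/d1.png"); big=cv2.GaussianBlur(cv2.resize(im,None,fx=4,fy=4,interpolation=cv2.INTER_CUBIC),(0,0),2)
hsv=cv2.cvtColor(big,cv2.COLOR_BGR2HSV)
def W(px,z): return np.array([onz("wrist",((y+.5)/4-.5,(x+.5)/4-.5),z,st)[:2] for x,y in px])
low=(hsv[...,1]<75).astype('u1')
for nm,(cx,cy) in dict(sq=(275,225),rd=(371,204)).items():
    m=np.zeros_like(low); m[(cy-36)*4:(cy+36)*4,(cx-34)*4:(cx+34)*4]=1
    n,l,s,c=cv2.connectedComponentsWithStats(low*m); i=l[cy*4,cx*4]
    cs=max(cv2.findContours((l==i).astype('u1'),0,1)[0],key=cv2.contourArea)[:,0]
    for z in(.045,.039):
        w=(W(cs,z)*1e4).astype('f4'); r=cv2.minAreaRect(w) if nm=="sq" else cv2.fitEllipse(w)
        print(nm,z,np.round(np.array(r[0])/10,1),np.round(np.array(r[1])/10,1),r[2])
# die outer: blue
blue=((hsv[...,0]>95)&(hsv[...,0]<125)&(hsv[...,1]>110)).astype('u1')
n,l,s,c=cv2.connectedComponentsWithStats(blue)
for i in range(1,n):
    if s[i,4]>5000:
        cs=max(cv2.findContours((l==i).astype('u1'),0,1)[0],key=cv2.contourArea)[:,0]
        ap=cv2.minAreaRect(cs.astype('f4'));print(s[i]/4)
        r=cv2.minAreaRect((W(cs,.045)*1e4).astype('f4'));print(np.round(np.array(r[0])/10,1),np.round(np.array(r[1])/10,1),r[2])
E
```

```text
sq 0.045 [560.7  53.8] [42.1 41. ] 88.43386840820312
sq 0.039 [562.4  53.2] [42.9 41.8] 88.43389129638672
rd 0.045 [527.4 136.5] [46.8 47.7] 12.371903419494629
rd 0.039 [528.5 137.5] [47.7 48.6] 12.37200927734375
[  330.5    161.75    86.      84.25 15195.25]Traceback (most recent call last):
  File "<stdin>", line 22, in <module>
  File "<stdin>", line 6, in W
  File "h.py", line 15, in onz
    o,d=ray(name,rc,st); return o+d*(z-o[2])/d[2]
        ~~~^^^^^^^^^^^^
  File "h.py", line 11, in ray
    E,c=T_cw(name,st); f,cx,cy=K(c)
        ~~~~^^^^^^^^^
  File "h.py", line 6, in T_cw
    c=env.get_calibration(name)
ValueError: time passes only in moves, steps and waits
```

```bash
sed -i 's/^def T_cw/_C={}\ndef _cal(n):\n    if n not in _C: _C[n]=env.get_calibration(n)\n    return _C[n]\ndef T_cw/; s/c=env.get_calibration(name)/c=_cal(name)/' h.py
cat > nf.py <<'E'
from h import *
from scipy.optimize import minimize
S=8
def poly_mask(P,st,shape,off):
    p=(proj("wrist",P,st)-off)*S
    m=np.zeros(shape,'u1'); cv2.fillPoly(m,[np.round(p*16).astype(np.int32)],1,shift=4); return m
def shape(kind,s,x,y,a,z):
    if kind=="rd":
        t=np.linspace(0,2*np.pi,60,endpoint=False); q=np.c_[np.cos(t),np.sin(t)]*s/2
    else:
        q=np.array([[1,1],[-1,1],[-1,-1],[1,-1]])*s/2; c,s_=np.cos(a),np.sin(a); q=q@np.array([[c,s_],[-s_,c]])
    return np.c_[q+[x,y],np.full(len(q),z)]
def fit(mask,kind,off,st,x0,layers):
    """layers: list of (size,z), intersected"""
    M=mask.astype(bool)
    def cost(p):
        m=np.ones(mask.shape,'u1')
        for s,z in layers: m&=poly_mask(shape(kind,s,p[0]/1e3,p[1]/1e3,p[2]/20,z),st,mask.shape,off)
        m=m>0
        return 1-(m&M).sum()/max(1,(m|M).sum())
    r=minimize(cost,x0,method="Nelder-Mead",options=dict(initial_simplex=np.array(x0)+np.array([[0,0,0],[4,0,0],[0,4,0],[0,0,2.]]),xatol=.02,fatol=1e-5))
    return r.x[0],r.x[1],np.degrees(r.x[2]/20),r.fun
def up(im,x0,y0,x1,y1):
    c=cv2.resize(im[y0:y1,x0:x1],None,fx=S,fy=S,interpolation=cv2.INTER_CUBIC)
    return cv2.GaussianBlur(c,(0,0),3), np.array([x0-.5,y0-.5])
E
cat > n1.py <<'E'
from nf import *
np.set_printoptions(precision=4,suppress=True)
st=np.load("d_st.npy",allow_pickle=True).item(); im=cv2.imread("pics/d1.png")
for k,box,x0 in(("sq",(230,172,325,275),(562,53,0)),("rd",(326,155,422,252),(528,137,3))):
    u,off=up(im,*box); h=cv2.cvtColor(u,cv2.COLOR_BGR2HSV)
    low=(h[...,1]<90).astype('u1'); H,Wd=low.shape
    c0=np.round((proj("wrist",[[x0[0]/1e3,x0[1]/1e3,.039]],st)[0]-off)*S).astype(int)
    n,l,s,c=cv2.connectedComponentsWithStats(low); m=l==l[c0[1],c0[0]]
    m=m if k=="sq" else m
    print(k,"recess",m.sum()/S/S,fit(m,k,off,st,x0,[(.044 if k=="sq" else .05,.045),(.044 if k=="sq" else .05,.039)]))
    b=((h[...,0]>95)&(h[...,0]<125)&(h[...,1]>100)).astype('u1')
    cs=max(cv2.findContours(b,0,1)[0],key=cv2.contourArea); d=np.zeros_like(b); cv2.drawContours(d,[cs],-1,1,-1)
    cv2.imwrite(f"pics/m_{k}.png",(np.hstack([m,d>0])*255).astype('u1')[::2,::2])
    print(k,"die",d.sum()/S/S,fit(d,"sq",off,st,x0,[(.07,.045)]))
E
python3 n1.py
```

```text
sq recess 2049.84375 (np.float64(561.6469425154321), np.float64(53.519177597736615), np.float64(-1.3126368403992588), np.float64(0.047096764821244363))
sq die 5793.765625 (np.float64(559.2823984957798), np.float64(53.92374378321507), np.float64(-2.0521441581845976), np.float64(0.03846608786165451))
rd recess 2253.25 (np.float64(528.35144828276), np.float64(136.83848586010527), np.float64(7.97544396908963), np.float64(0.0318011471248002))
rd die 6150.90625 (np.float64(527.673605331373), np.float64(136.81673405365262), np.float64(4.319233987012823), np.float64(0.01545390499194843))
```

Call:
move_arm([
  [12,-47,0,0.14],
  [25,-95,0,0.28],
  [38,-143,0,0.42],
  [50,-190,0,0.55],
  [62,-237,0,0.68],
  [73,-280,0,0.709],
  [77,-296,0,0.709],
  [77,-296,0,0.709],
  [77,-296,0,0.709],
])

```text
time_s: 7.9
position: [0.5127, -0.2102, 0.2213]
tool_rot: [[-0.848, 0.529, -0.0], [0.529, 0.848, 0.001], [0.0, 0.0, -1.0]]
ft_force: [0.1, -0.0, 0.6]
grip_width: 0.0854
```

```bash
cat > look.py <<'E'
import sys
from h import *
np.set_printoptions(precision=4,suppress=True)
tag=sys.argv[1]; names=sys.argv[2:]
st=env.observe();im=env.get_image("wrist");cv2.imwrite(f"pics/{tag}.png",im[:,:,::-1]);np.save(f"{tag}.npy",st,allow_pickle=True)
print(st["time_s"],st["position"],np.degrees(np.arctan2(st["tool_rot"][1,1],st["tool_rot"][0,1])),st["q"])
Z=dict(nest_round=.039,nest_square=.039,blank_round_c=.008,blank_square_c=.008,jar_c=.025,jaw_c=.018,adapter_c=.023,flange_c=.011)
for k in names:
  for r in env.tip_of("wrist",k): print(k,r["conf"],r["point"], onz("wrist",r["point"],Z[k],st))
E
python3 look.py e1 blank_round_c adapter_c flange_c
```

```text
7.9 [ 0.5127 -0.2102  0.2213] 58.04155635063386 [-34.5519  22.6501  74.6988   0.0259  82.679  -92.5968]
blank_round_c 0.68 [230.4, 418.2] [ 0.5853 -0.1398  0.008 ]
blank_round_c 0.67 [209.5, 321.7] [ 0.5154 -0.2112  0.008 ]
blank_round_c 0.66 [209.8, 319.8] [ 0.5147 -0.2129  0.008 ]
blank_round_c 0.62 [230.5, 417.4] [ 0.585  -0.1405  0.008 ]
blank_round_c 0.18 [303.6, 198.0] [ 0.5326 -0.3789  0.008 ]
adapter_c 0.57 [271.5, 326.7] [ 0.5691 -0.2387  0.023 ]
adapter_c 0.44 [208.2, 321.7] [ 0.5116 -0.2088  0.023 ]
flange_c 0.86 [146.5, 326.2] [ 0.466  -0.1754  0.011 ]
flange_c 0.74 [260.7, 156.2] [ 0.4703 -0.3837  0.011 ]
```

View pics/e1.png

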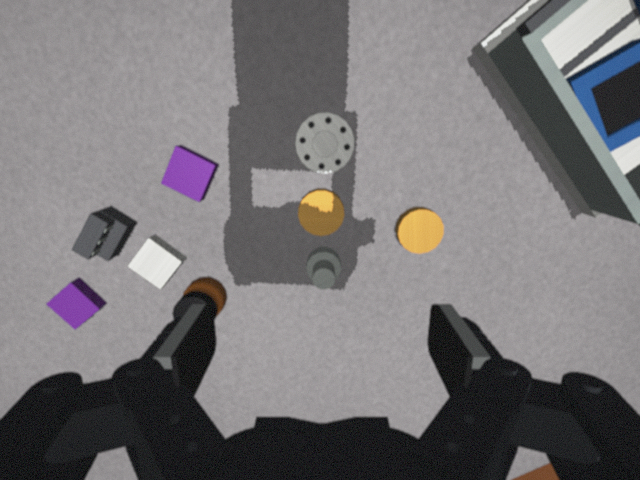

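The target disc is at (321,211), between the flange (325,142) and the adapter (323,268). I'll fit its position.

```bash
cat > bf.py <<'E'
import sys
from nf import *
def fitblank(tag,kind,box,x0):
    st=np.load(f"{tag}.npy",allow_pickle=True).item(); im=cv2.imread(f"pics/{tag}.png")
    u,off=up(im,*box); h=cv2.cvtColor(u,cv2.COLOR_BGR2HSV)
    m=((h[...,1]>110)&(h[...,0]>10)&(h[...,0]<30)) if kind=="rd" else (h[...,2]>195)&(h[...,1]<40)
    n,l,s,c=cv2.connectedComponentsWithStats(m.astype('u1')); m=l==1+np.argmax(s[1:,4])
    cv2.imwrite(f"pics/{tag}_m.png",(m*255).astype('u1'))
    s=.046 if kind=="rd" else .04
    def cost(p,full=True):
        P=np.vstack([shape(kind,s,p[0]/1e3,p[1]/1e3,p[2]/20,z) for z in((.016,.0) if full else (.016,))])
        q=cv2.convexHull(((proj("wrist",P,st)-off)*S).astype('f4'))
        k=np.zeros(m.shape,'u1'); cv2.fillPoly(k,[np.round(q*16).astype(np.int32)],1,shift=4); k=k>0
        return 1-(k&m).sum()/(k|m).sum()
    for full in(True,False):
        r=minimize(cost,x0,args=(full,),method="Nelder-Mead",options=dict(initial_simplex=np.array(x0)+np.array([[0,0,0],[4,0,0],[0,4,0],[0,0,3.]])))
        print(full,r.x[:2],np.degrees(r.x[2]/20),r.fun)
E
python3 -c "
from bf import *
fitblank('e1','rd',(285,175,360,249),(514,-211,0))"
```

```text
True [ 517.27127964 -213.86389302] 0.8636672665682255 0.08475774876244024
False [ 515.76704123 -212.59680421] -0.15413675888724482 0.036073855995347626
```

View pics/e1_m.png

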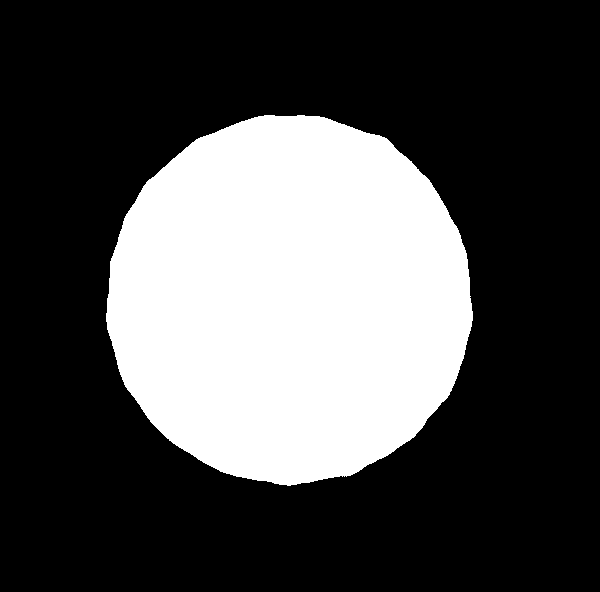

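Call:
move_arm([
  [-4,0,45,0],
  [-4,0,90,0],
  [-4,0,135,0],
  [-4,0,165,0],
  [-4,0,185,0],
  [-4,0,200,0],
  [-4,0,210,0],
  [-4,0,214,0],
  [-4,0,214,0],
  [-4,0,214,0],
])

```text
time_s: 9.1
position: [0.5163, -0.2135, 0.0081]
tool_rot: [[-0.848, 0.53, 0.001], [0.53, 0.848, -0.001], [-0.001, -0.0, -1.0]]
ft_force: [0.2, 0.1, 0.1]
grip_width: 0.0851
```

```bash
python3 look.py f1
```

```text
9.1 [ 0.5163 -0.2135  0.0081] 57.99782560236945 [-34.6124  37.3045  89.2714  -0.0006  53.3476 -92.6099]
```

View pics/f1.png

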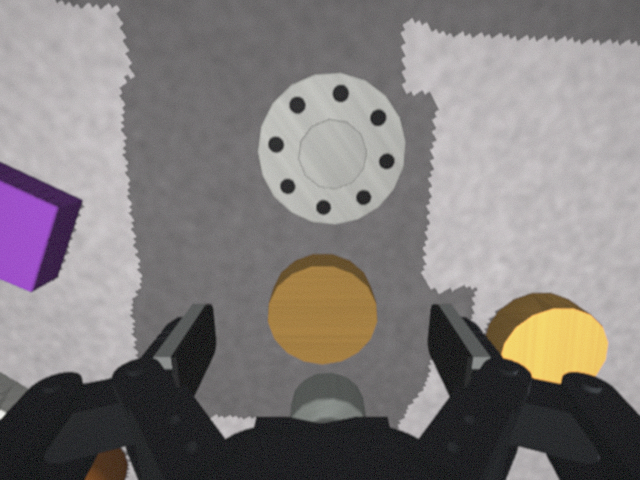

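```bash
python3 -c "
from bf import *
fitblank('f1','rd',(235,235,410,372),(516,-213,0))
st=np.load('f1.npy',allow_pickle=True).item(); print(proj('wrist',[st['position']],st), st['tool_rot'])"
```

```text
True [ 517.39971755 -213.38005074] 0.8105135785058605 0.0655572063508052
False [ 515.15760865 -212.01507987] -1.1533140932207049 0.07961305341264935
[[320.34906516 308.2090943 ]] [[-8.48027280e-01  5.29951446e-01  1.09427652e-03]
 [ 5.29950897e-01  8.48027983e-01 -7.65868753e-04]
 [-1.33385037e-03 -6.95647694e-05 -9.99999108e-01]]
```

View pics/f1_m.png

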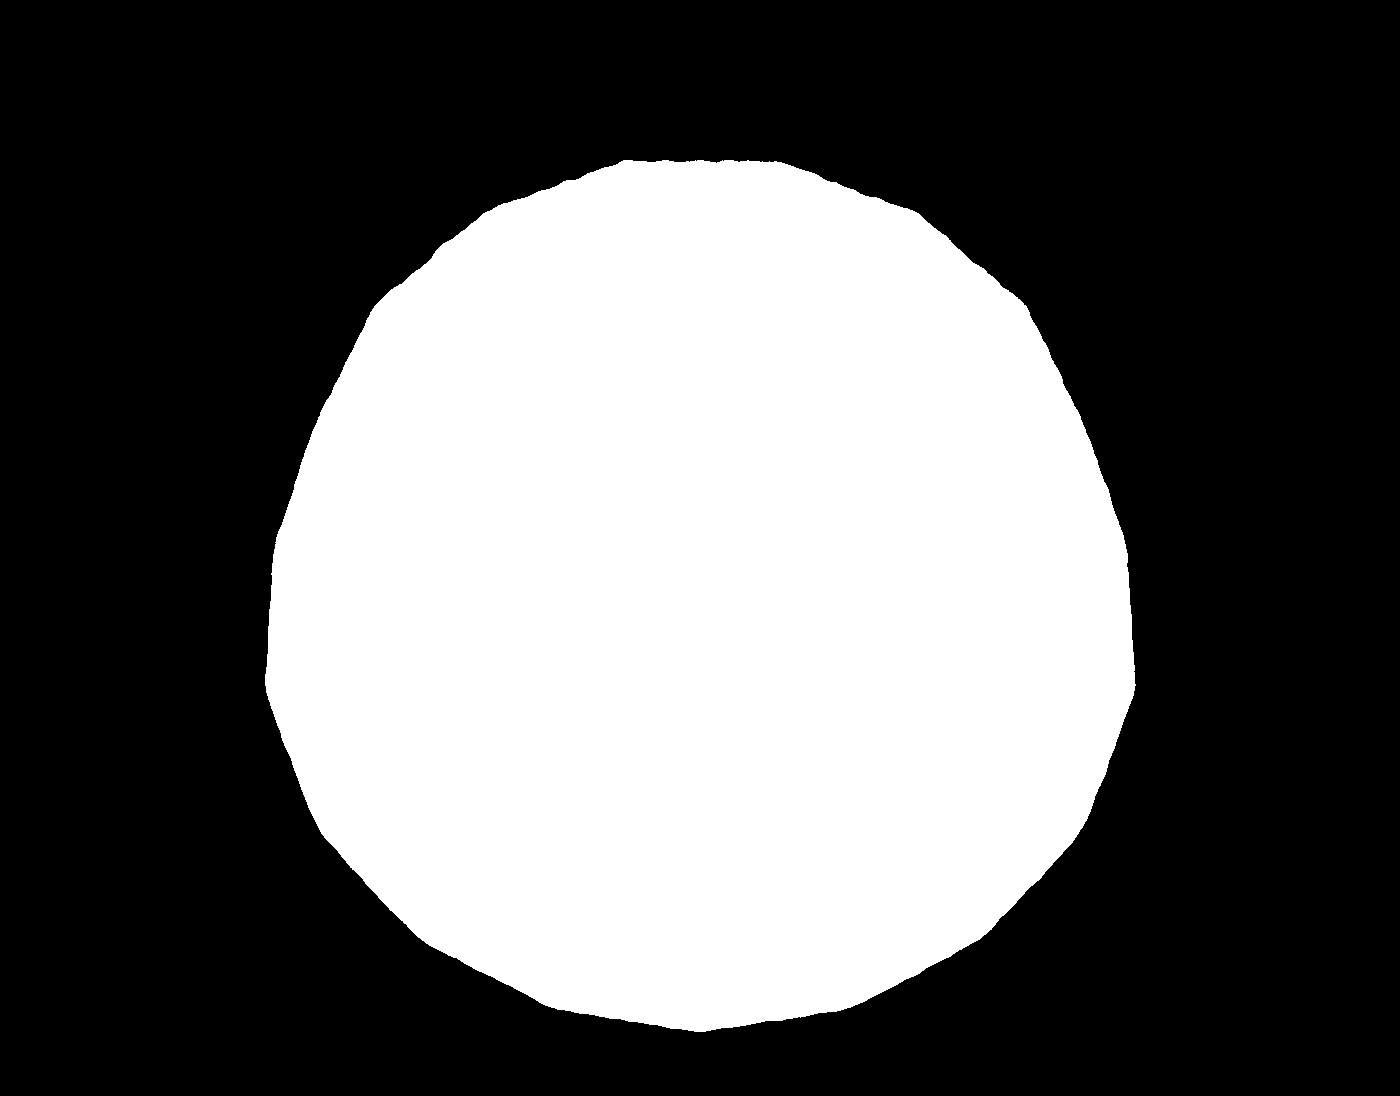

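Call:
move_arm([
  [-0.5,0,1,0],
  [-0.5,0,1,0],
  [-0.5,0,1,0],
  [-0.5,0,1,0],
  [-0.5,0,1,0],
  [-0.5,0,1,0],
  [-0.5,0,1,0],
], grip=1, grip_force=50)

```text
time_s: 9.85
position: [0.5164, -0.2138, 0.007]
tool_rot: [[-0.848, 0.53, 0.001], [0.53, 0.848, -0.0], [-0.001, -0.0, -1.0]]
ft_force: [-1.5, 0.1, 5.6]
grip_width: 0.0434
```

```bash
python3 look.py f2
```

```text
9.85 [ 0.5164 -0.2138  0.007 ] 57.983227163794986 [-34.6249  37.4272  89.2466  -0.0003  53.2816 -92.608 ]
```

View pics/f2.png

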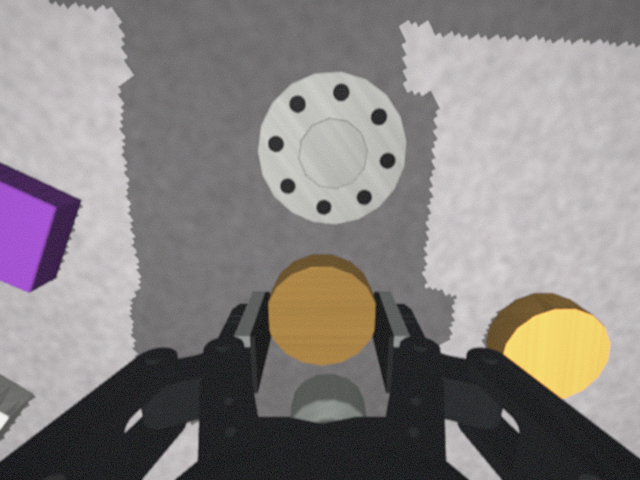

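Call:
move_arm([
  [0,0,-5,0],
  [0,0,-20,0],
  [0,0,-45,0],
  [0,0,-80,0],
  [0,0,-115,0],
  [0,0,-135,0],
  [0,0,-140,0],
  [0,0,-140,0],
])

```text
time_s: 10.7
position: [0.5161, -0.2136, 0.1462]
tool_rot: [[-0.848, 0.53, 0.0], [0.53, 0.848, -0.0], [-0.0, -0.0, -1.0]]
ft_force: [-0.3, 0.4, -3.2]
grip_width: 0.0434
```

Call:
move_arm([
  [12,20,0,0.1],
  [27,47,0,0.2],
  [44,76,0,0.3],
  [62,107,0,0.4],
  [80,138,0,0.5],
  [98,169,0,0.6],
  [116,200,0,0.7],
  [134,231,0,0.8],
  [151,261,0,0.862],
  [164,283,0,0.862],
  [172,297,0,0.862],
  [176,304,0,0.862],
  [176,304,0,0.862],
  [176,304,0,0.862],
])

```text
time_s: 12.1
position: [0.5281, 0.1367, 0.1456]
tool_rot: [[-0.149, 0.989, -0.001], [0.989, 0.149, -0.0], [-0.0, -0.001, -1.0]]
ft_force: [-0.0, -0.1, -2.2]
grip_width: 0.0437
```

```bash
python3 look.py g1 nest_round
```

```text
12.1 [0.5281 0.1367 0.1456] 8.57175161864879 [ 2.0792 25.8299 82.9426 -0.0179 71.3031 -6.4868]
nest_round 0.67 [240.1, 320.9] [0.5283 0.1351 0.039 ]
```

View pics/g1.png

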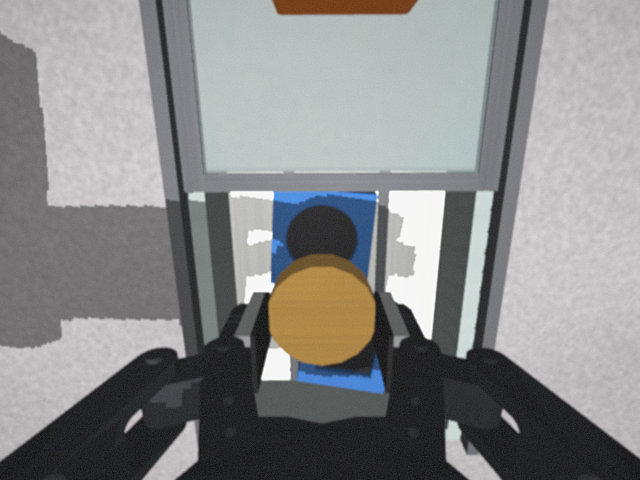

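Call:
move_arm([
  [0.5,0,25,0],
  [0.5,0,50,0],
  [0.5,0,70,0],
  [0.5,0,75,0],
  [0.5,0,75,0],
  [0.5,0,75,0],
])

```text
time_s: 12.8
position: [0.5288, 0.1376, 0.0723]
tool_rot: [[-0.149, 0.989, 0.002], [0.989, 0.149, 0.0], [-0.0, 0.002, -1.0]]
ft_force: [0.9, 0.2, -1.8]
grip_width: 0.0431
```

```bash
python3 look.py g2 nest_round; python3 - <<'E'
from h import *
st=np.load("g2.npy",allow_pickle=True).item(); im=cv2.imread("pics/g2.png")
t=np.linspace(0,2*np.pi,90)
def circ(x,y,z,d): return np.c_[x+d/2*np.cos(t),y+d/2*np.sin(t),np.full(90,z)]
big=cv2.resize(im,None,fx=3,fy=3,interpolation=2)
for (x,y,z,d,c) in((.5282,.1368,.045,.05,(0,255,0)),(.5282,.1368,.039,.05,(0,255,255))):
    p=(proj("wrist",circ(x,y,z,d),st)+.5)*3; cv2.polylines(big,[p.astype(int)],True,c,1)
p=st["position"]; zt=p[2]-.007+.016
for z in(zt,zt-.016):
    q=(proj("wrist",circ(p[0]+.0001,p[1]-.0006,z,.046),st)+.5)*3; cv2.polylines(big,[q.astype(int)],True,(0,0,255),1)
cv2.imwrite("pics/g2b.png",big[400:1000,560:1360])
E
```

```text
12.8 [0.5288 0.1376 0.0723] 8.568667995023814 [ 2.1666 31.014  88.0844  0.0005 60.8036 -6.4023]
```

View pics/g2b.png

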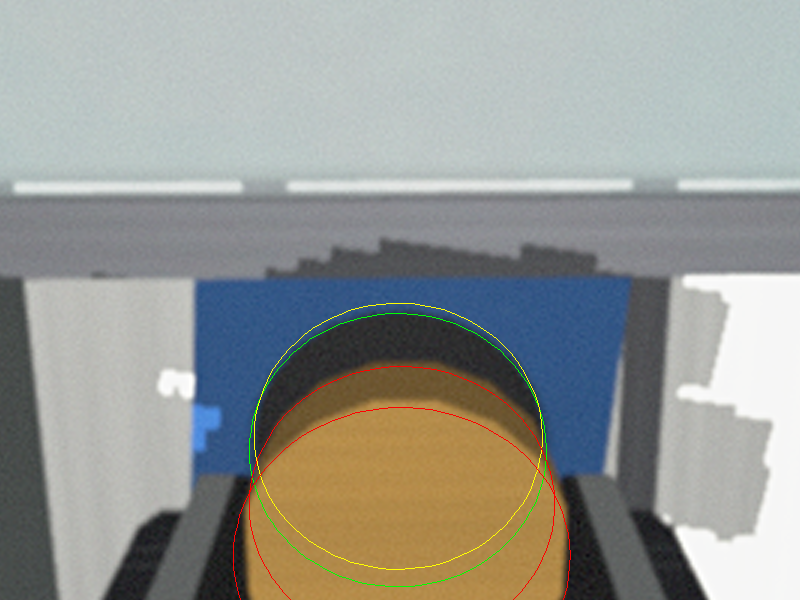

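```bash
python3 - <<'E'
from h import *
st=np.load("f1.npy",allow_pickle=True).item()
w=lambda a,b,z,st:np.linalg.norm(onz("wrist",a,z,st)-onz("wrist",b,z,st))*1e3
print("flange",w((148,259),(148,405.5),.010,st),w((72,332),(224,332),.01,st)); print("disc",w((315,268.5),(315,377.5),.016,st))
st=np.load("f2.npy",allow_pickle=True).item(); print("disc",w((315,268.5),(315,377),.016,st))
st=np.load("g2.npy",allow_pickle=True).item()
c=lambda x,y:((400+y)/3-.5,(560+x)/3-.5)
z=st["position"][2]+.009
for y in(540,560,590): print("disc held",w(c(246,y),c(566,y),z,st))
print("dark",w(c(257,430),c(545,430),.045,st))
print("die top width",w(c(194,400),c(612,400),.045,st), onz("wrist",c(194,400),.045,st),onz("wrist",c(612,400),.045,st))
st=np.load("d_st.npy",allow_pickle=True).item(); d=lambda x,y:(145+y/3.8-.5,220+x/3.8-.5)
P=[onz("wrist",d(*p),.045,st) for p in((440,62),(750,92),(708,380),(418,358))]
print("die sides",[np.linalg.norm(P[i]-P[(i+1)%4])*1e3 for i in range(4)],np.mean(P,0))
P=[onz("wrist",d(*p),.045,st) for p in((84,143),(374,185),(326,468),(48,420))]
print("sq die sides",[np.linalg.norm(P[i]-P[(i+1)%4])*1e3 for i in range(4)],np.mean(P,0))
P=[onz("wrist",d(*p),.045,st) for p in((128,208),(313,240),(285,407),(107,380))]
print("sq rec sides",[np.linalg.norm(P[i]-P[(i+1)%4])*1e3 for i in range(4)],np.mean(P,0))
E
```

```text
flange 54.661945209613876 55.27129100872807
disc 44.81668629993853
disc 44.25422870295874
disc held 43.42398865423937
disc held 43.6860198798133
disc held 44.08505028311362
dark 48.15093949937435
die top width 69.28259696410957 [0.49328278 0.14169428 0.045     ] [0.56179788 0.15197821 0.045     ]
die sides [np.float64(70.68278935712706), np.float64(68.76232413835814), np.float64(70.2338761746116), np.float64(69.8657780028701)] [0.52721551 0.13740398 0.045     ]
sq die sides [np.float64(67.15719768967644), np.float64(71.14451575277279), np.float64(68.68905273965714), np.float64(68.56072793482525)] [0.5597068  0.05405911 0.045     ]
sq rec sides [np.float64(43.54694794618619), np.float64(41.966301269394805), np.float64(43.36235200182602), np.float64(42.63574215604762)] [0.56017738 0.05417539 0.045     ]
```

```bash
python3 - <<'E'
from h import *
def tf(rc,z,st): return (st["tool_rot"].T@(onz("wrist",rc,z,st)-st["position"]))*1e3
st=np.load("f1.npy",allow_pickle=True).item()
print("f1 near/far edge tool", tf((363.6,322),.016,st), tf((254.8,322),.0,st))
st=np.load("f2.npy",allow_pickle=True).item()
im=cv2.imread("pics/f2.png"); print(im[245:280:2,322].tolist()); 
print("f2", tf((365,322),.016,st), tf((254,322),.0,st))
st=np.load("g2.npy",allow_pickle=True).item(); im=cv2.imread("pics/g2.png")
zc=st["position"][2]-.007
col=im[230:300,320]; print([(230+i,*map(int,c)) for i,c in enumerate(col)])
c=lambda x,y:((400+y)/3-.5,(560+x)/3-.5)
print("g2 disc bottom far edge",tf(c(400,363),zc,st),"top far edge",tf(c(400,402),zc+.016,st),"nest rim far edge", tf(c(400,316),.045,st),tf(c(400,316),.039,st))
E
```

```text
f1 near/far edge tool [-21.83102886   0.81468232  -7.90039223] [22.12425716  0.81474691  8.04099221]
[[124, 120, 123], [119, 119, 120], [122, 119, 124], [126, 124, 125], [109, 112, 118], [50, 80, 101], [49, 83, 106], [46, 82, 106], [51, 82, 107], [51, 86, 106], [47, 90, 114], [68, 126, 165], [74, 135, 175], [70, 132, 171], [70, 132, 172], [69, 130, 169], [66, 129, 168], [72, 135, 174]]
f2 [-21.7448506    0.81380729  -8.98719258] [22.86639883  0.81370536  6.97812874]
[(230, 134, 85, 52), (231, 135, 85, 49), (232, 134, 87, 51), (233, 134, 88, 50), (234, 132, 85, 54), (235, 125, 79, 41), (236, 115, 77, 51), (237, 88, 62, 44), (238, 61, 48, 47), (239, 45, 46, 45), (240, 49, 49, 45), (241, 47, 45, 43), (242, 42, 41, 39), (243, 43, 45, 42), (244, 47, 46, 47), (245, 43, 50, 46), (246, 43, 45, 43), (247, 45, 45, 42), (248, 47, 43, 48), (249, 46, 43, 43), (250, 48, 47, 48), (251, 44, 43, 46), (252, 47, 43, 47), (253, 49, 57, 65), (254, 43, 72, 86), (255, 51, 87, 107), (256, 43, 78, 104), (257, 53, 89, 113), (258, 56, 91, 113), (259, 45, 80, 107), (260, 46, 86, 107), (261, 48, 88, 108), (262, 
[... 294 characters left out ...]
137, 179), (277, 73, 138, 178), (278, 76, 142, 180), (279, 77, 143, 185), (280, 76, 143, 183), (281, 73, 140, 180), (282, 77, 143, 182), (283, 76, 139, 180), (284, 76, 144, 181), (285, 73, 139, 180), (286, 71, 138, 178), (287, 74, 141, 182), (288, 76, 143, 184), (289, 75, 143, 183), (290, 71, 139, 180), (291, 70, 137, 176), (292, 71, 139, 178), (293, 74, 139, 181), (294, 75, 140, 181), (295, 74, 138, 181), (296, 75, 141, 183), (297, 75, 139, 182), (298, 75, 140, 180), (299, 78, 142, 183)]
g2 disc bottom far edge [22.93670408 -0.26885151  6.99535271] top far edge [23.15529287 -0.17618167 -9.00455305] nest rim far edge [23.8790731  -0.38442434 27.31475639] [22.06447624 -0.42218126 33.3150332 ]
```

View pics/g2.png

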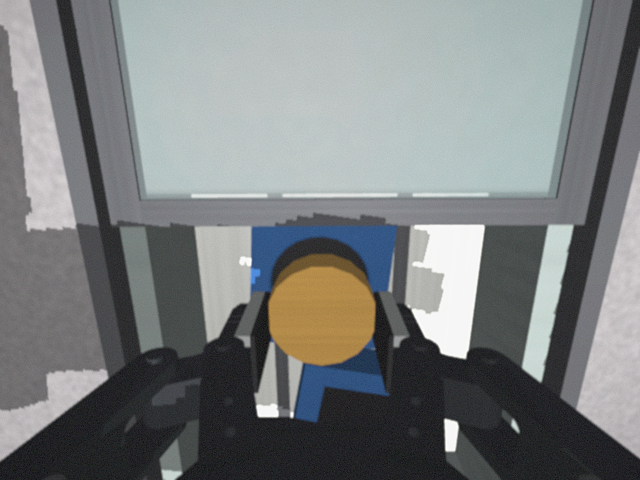

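Call:
move_arm([
  [-1.1,-0.7,5,0],
  [-1.1,-0.7,11,0],
  [-1.1,-0.7,16,0],
  [-1.1,-0.7,19,0],
  [-1.1,-0.7,21,0],
  [-1.1,-0.7,23,0],
  [-1.1,-0.7,23,0],
])

```text
time_s: 13.6
position: [0.5276, 0.1366, 0.0481]
tool_rot: [[-0.149, 0.989, -0.0], [0.989, 0.149, -0.0], [0.0, -0.0, -1.0]]
ft_force: [0.5, 0.1, -2.1]
grip_width: 0.0437
```

Call:
move_arm([
  [0,0,0.7,0],
  [0,0,1.4,0],
  [0,0,2,0],
  [0,0,2.4,0],
  [0,0,2.4,0],
])

```text
time_s: 14.1
position: [0.5277, 0.1366, 0.0461]
tool_rot: [[-0.149, 0.989, 0.0], [0.989, 0.149, -0.0], [-0.0, 0.0, -1.0]]
ft_force: [0.1, -0.8, -1.1]
grip_width: 0.0433
```

Call:
move_arm([
  [0,0,0.5,0],
  [0,0,1,0],
  [0,0,1,0],
])

```text
time_s: 14.4
position: [0.5277, 0.1367, 0.046]
tool_rot: [[-0.15, 0.989, 0.001], [0.989, 0.15, -0.0], [-0.0, 0.001, -1.0]]
ft_force: [-4.0, -0.7, 9.3]
grip_width: 0.0433
```

Contact on the floor shows +9 N at the expected height, so I'll release.

Call:
move_arm([
  [0,0,0,0],
  [0,0,0,0],
  [0,0,0,0],
  [0,0,0,0],
  [0,0,0,0],
], grip=0.25)

```text
time_s: 14.9
position: [0.5277, 0.1366, 0.0449]
tool_rot: [[-0.149, 0.989, -0.0], [0.989, 0.149, 0.0], [0.0, -0.0, -1.0]]
ft_force: [-0.2, 0.9, 0.2]
grip_width: 0.0644
```

Call:
move_arm([
  [0,0,-10,0],
  [0,0,-30,0],
  [0,0,-70,0],
  [0,0,-115,0],
  [0,0,-150,0],
  [0,0,-170,0],
  [0,0,-175,0],
  [0,0,-175,0],
])

```text
time_s: 15.7
position: [0.5275, 0.1367, 0.2203]
tool_rot: [[-0.149, 0.989, 0.001], [0.989, 0.149, 0.0], [-0.0, 0.001, -1.0]]
ft_force: [0.0, -0.2, -0.8]
grip_width: 0.0644
```

```bash
python3 look.py h1 nest_round nest_square blank_round_c
```

```text
15.7 [0.5275 0.1367 0.2203] 8.595873198991411 [ 2.0724 21.751  76.3138 -0.0004 81.888  -6.5234]
nest_square 0.66 [300.5, 343.3] [0.5622 0.0545 0.039 ]
blank_round_c 0.89 [214.5, 321.1] [0.5289 0.1293 0.008 ]
blank_round_c 0.77 [214.7, 321.8] [0.5296 0.1292 0.008 ]
blank_round_c 0.71 [433.6, 334.3] [ 0.5854 -0.138   0.008 ]
blank_round_c 0.7 [432.7, 333.7] [ 0.5845 -0.1368  0.008 ]
```

View pics/h1.png

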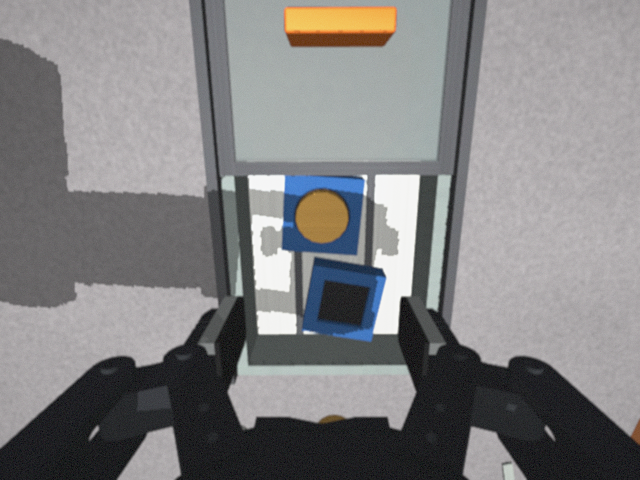

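The round blank sits in its nest at (322,216). Next: refit the square nest from this view, then go to the square blank.

```bash
python3 - <<'E'
from nf import *
st=np.load("h1.npy",allow_pickle=True).item(); im=cv2.imread("pics/h1.png")
u,off=up(im,296,252,392,345); h=cv2.cvtColor(u,cv2.COLOR_BGR2HSV); low=(h[...,1]<90).astype('u1')
n,l,s,c=cv2.connectedComponentsWithStats(low); c0=((np.array([344,302])-off)*S).astype(int); m=l==l[c0[1],c0[0]]
print(m.sum()/64,fit(m,"sq",off,st,(561,54,0),[(.044,.045),(.044,.039)]),fit(m,"sq",off,st,(561,54,0),[(.043,.045),(.043,.039)]))
b=((h[...,0]>95)&(h[...,0]<125)&(h[...,1]>100)).astype('u1')
cs=max(cv2.findContours(b,0,1)[0],key=cv2.contourArea); d=np.zeros_like(b); cv2.drawContours(d,[cs],-1,1,-1)
print(d.sum()/64,fit(d,"sq",off,st,(561,54,0),[(.07,.045)]))
cv2.imwrite("pics/h1b.png",u)
E
```

```text
1627.03125 (np.float64(561.4120152259452), np.float64(53.14342514124482), np.float64(-1.831177806103753), np.float64(0.046022191070430485)) (np.float64(561.670871783064), np.float64(53.29723573530895), np.float64(-1.6716374298694225), np.float64(0.01365213743660143))
5226.875 (np.float64(561.3358281607049), np.float64(58.65419652848253), np.float64(-2.6212589744248826), np.float64(0.10232935314027825))
```

View pics/h1b.png

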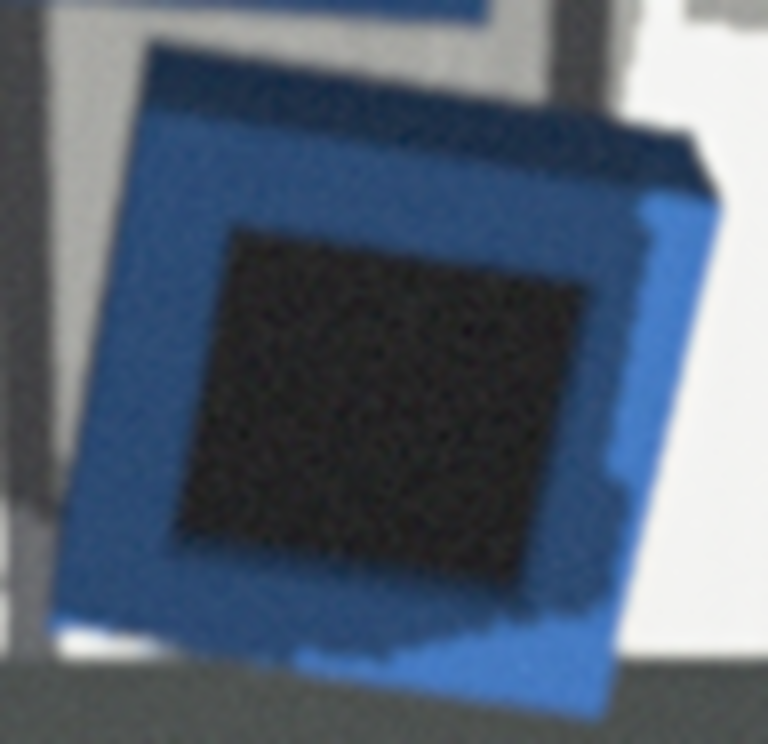

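Call:
move_arm([
  [-40,-11,0,0.13],
  [-85,-23,0,0.26],
  [-130,-36,0,0.39],
  [-175,-48,0,0.52],
  [-220,-61,0,0.65],
  [-265,-73,0,0.78],
  [-310,-86,0,0.91],
  [-355,-98,0,1.04],
  [-400,-110,0,1.17],
  [-445,-123,0,1.3],
  [-480,-133,0,1.337],
  [-502,-139,0,1.337],
  [-510,-141,0,1.337],
  [-510,-141,0,1.337],
  [-510,-141,0,1.337],
], grip=0)

```text
time_s: 17.4
position: [0.4647, -0.3875, 0.2196]
tool_rot: [[0.927, 0.375, -0.0], [0.375, -0.927, 0.001], [-0.0, -0.001, -1.0]]
ft_force: [0.6, -0.0, -0.6]
grip_width: 0.0853
```

```bash
python3 look.py i1 blank_square_c jar_c jaw_c
```

```text
17.4 [ 0.4647 -0.3875  0.2196] -67.95409323685112 [-51.0297  27.8832  66.1979   0.0145  85.9748  16.9234]
blank_square_c 0.87 [198.0, 321.3] [ 0.4735 -0.3836  0.008 ]
blank_square_c 0.87 [214.4, 226.0] [ 0.4227 -0.302   0.008 ]
blank_square_c 0.82 [244.6, 416.1] [ 0.4653 -0.4911  0.008 ]
blank_square_c 0.75 [244.0, 411.2] [ 0.464  -0.4862  0.008 ]
blank_square_c 0.75 [216.2, 224.3] [ 0.4203 -0.301   0.008 ]
blank_square_c 0.61 [199.7, 320.9] [ 0.4718 -0.3839  0.008 ]
jaw_c 0.85 [254.7, 323.9] [ 0.4232 -0.4068  0.018 ]
```

View pics/i1.png

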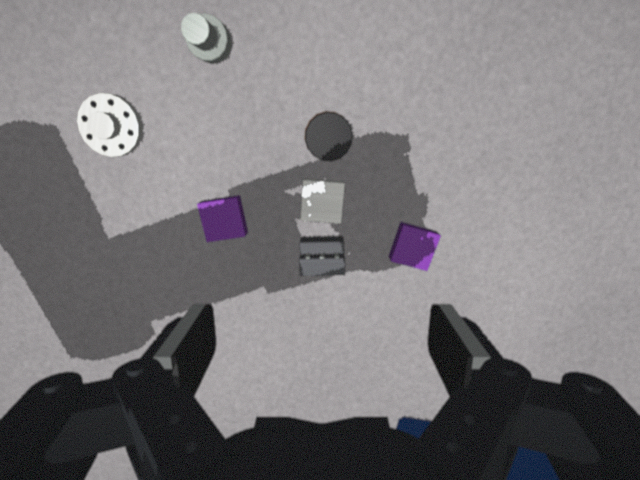

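```bash
python3 - <<'E'
import cv2
im=cv2.imread("pics/i1.png"); cv2.imwrite("pics/i1b.png",cv2.resize(im[165:240,285:360],None,fx=8,fy=8,interpolation=2))
E
```

```text
(no output)
```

View pics/i1b.png

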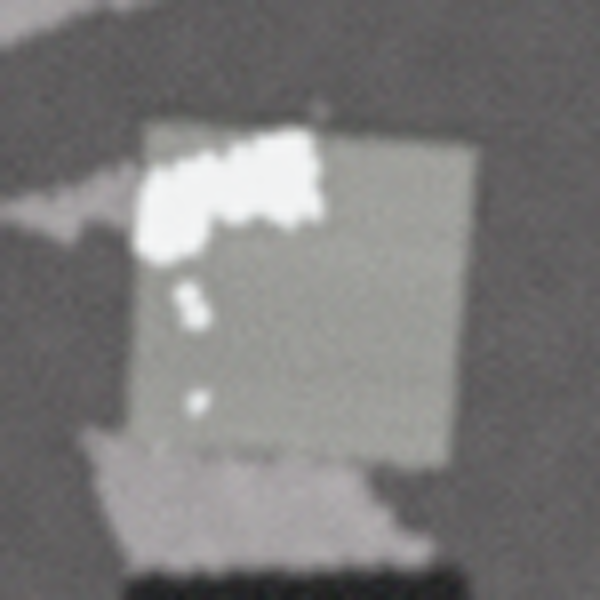

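Confirmed: this white-grey square, corners at crop (145,120), (478,148), (450,468) and (130,440), is the aluminium blank.

```bash
python3 - <<'E'
from h import *
st=np.load("i1.npy",allow_pickle=True).item()
P=np.array([onz("wrist",(165+y/8-.5,285+x/8-.5),.016,st) for x,y in((145,122),(478,147),(450,468),(129,443))])
print(P.mean(0),[np.linalg.norm(P[i]-P[(i+1)%4]) for i in range(4)])
T=(P-st["position"])@st["tool_rot"]; print(T*1e3,T.mean(0)*1e3)
for i in range(4):
    d=T[(i+1)%4]-T[i]; print(np.degrees(np.arctan2(d[1],d[0]))%90)
E
```

```text
[ 0.47185174 -0.3850766   0.016     ] [np.float64(0.03946233856420396), np.float64(0.039270450223492286), np.float64(0.03931961146284774), np.float64(0.039063416463562005)]
[[ 28.58453014 -17.71063235 203.6555579 ]
 [ 25.63670026  21.64143111 203.61598764]
 [-13.5402401   18.93300261 203.62041925]
 [-10.39556693 -20.26063621 203.65982115]] [  7.57135584   0.65079129 203.63794649]
4.283977456323925
3.9547499686808294
4.587258577766178
3.742847868649571
```

Call:
move_arm([
  [7.5,0.6,45,0.072],
  [7.5,0.6,90,0.072],
  [7.5,0.6,135,0.072],
  [7.5,0.6,165,0.072],
  [7.5,0.6,185,0.072],
  [7.5,0.6,200,0.072],
  [7.5,0.6,209,0.072],
  [7.5,0.6,213,0.072],
  [7.5,0.6,213,0.072],
  [7.5,0.6,213,0.072],
])

```text
time_s: 18.6
position: [0.472, -0.3867, 0.0078]
tool_rot: [[0.952, 0.307, 0.001], [0.307, -0.952, -0.001], [0.001, 0.001, -1.0]]
ft_force: [0.0, 0.0, 0.6]
grip_width: 0.0858
```

```bash
python3 look.py j1
```

```text
18.6 [ 0.472  -0.3867  0.0078] -72.12519599733696 [-50.4305  40.9757  80.3437   0.0008  58.5976  21.6943]
```

View pics/j1.png

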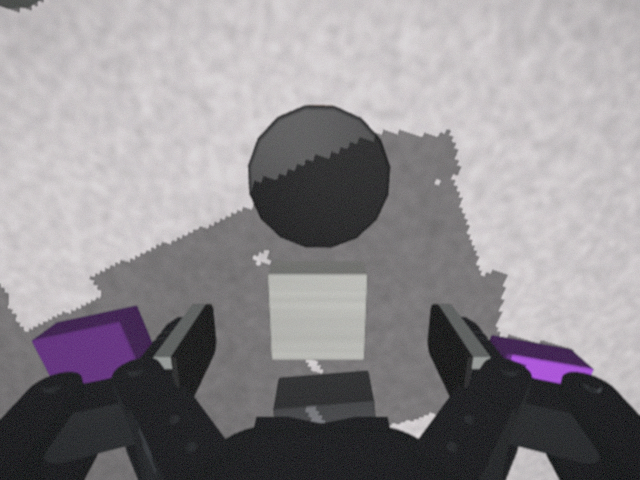

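The square blank at (318,316) lines up with the jaws, with the jar and jaw clear. Gripping.

Call:
move_arm([
  [0,0,1,0],
  [0,0,1,0],
  [0,0,1,0],
  [0,0,1,0],
  [0,0,1,0],
  [0,0,1,0],
  [0,0,1,0],
], grip=1, grip_force=40)

```text
time_s: 19.35
position: [0.4717, -0.3866, 0.0063]
tool_rot: [[0.952, 0.307, 0.0], [0.307, -0.952, -0.0], [0.0, 0.001, -1.0]]
ft_force: [-0.3, 1.8, 5.2]
grip_width: 0.0389
```

```bash
python3 look.py j2; python3 - <<'E'
import cv2
im=cv2.imread("pics/j2.png"); cv2.imwrite("pics/j2b.png",cv2.resize(im[230:390,220:420],None,fx=4,fy=4,interpolation=2)[:600])
E
```

```text
19.35 [ 0.4717 -0.3866  0.0063] -72.13653524870554 [-50.4423  41.0914  80.4035   0.0009  58.4682  21.6938]
```

View pics/j2b.png

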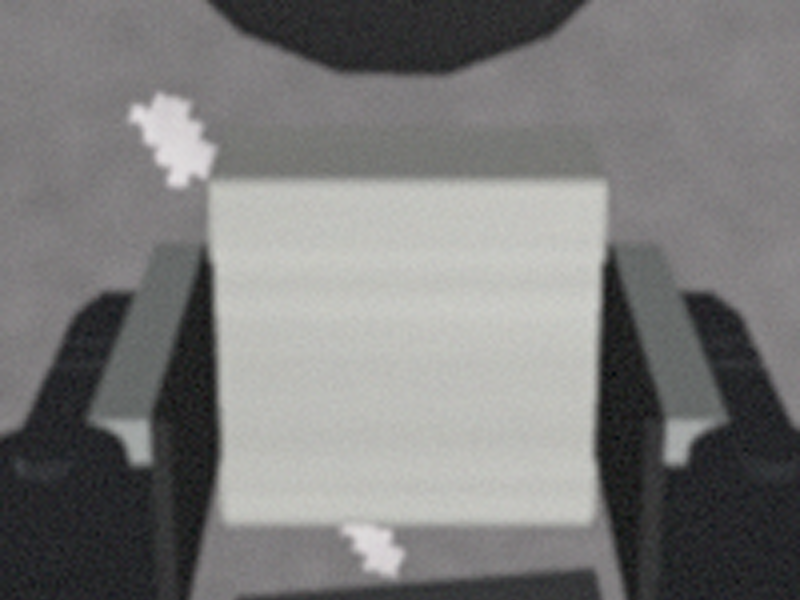

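```bash
python3 - <<'E'
from h import *
st=np.load("j2.npy",allow_pickle=True).item()
f=lambda x,y,z:(onz("wrist",(230+y/4-.5,220+x/4-.5),z,st)-st["position"])@st["tool_rot"]*1e3
for a in((210,180,.016),(607,180,.016),(224,524,.016),(592,524,.016),(400,128,0)): print(f(*a))
E
```

```text
[ 20.68476648 -19.41173411  -9.7068102 ]
[20.66273042 19.44693334 -9.68371693]
[-18.52795849 -19.50096046  -9.71668738]
[-18.56128602  19.42879089  -9.69355469]
[20.11622908 -0.89373726  6.30405836]
```

Call:
move_arm([
  [0,0,-5,0],
  [0,0,-20,0],
  [0,0,-45,0],
  [0,0,-80,0],
  [0,0,-115,0],
  [0,0,-135,0],
  [0,0,-140,0],
  [0,0,-140,0],
])

```text
time_s: 20.2
position: [0.4715, -0.3863, 0.1458]
tool_rot: [[0.952, 0.307, -0.0], [0.307, -0.952, 0.0], [-0.0, -0.0, -1.0]]
ft_force: [0.5, -0.6, -1.6]
grip_width: 0.0385
```

Call:
move_arm([
  [12,-22,0,-0.1],
  [28,-50,0,-0.22],
  [46,-82,0,-0.34],
  [64,-114,0,-0.46],
  [82,-146,0,-0.58],
  [100,-178,0,-0.7],
  [118,-210,0,-0.82],
  [136,-242,0,-0.94],
  [154,-274,0,-1.06],
  [172,-306,0,-1.18],
  [190,-338,0,-1.229],
  [206,-366,0,-1.229],
  [216,-384,0,-1.229],
  [220.6,-391.3,0,-1.229],
  [220.6,-391.3,0,-1.229],
  [220.6,-391.3,0,-1.229],
])

```text
time_s: 21.8
position: [0.5612, 0.0528, 0.1452]
tool_rot: [[0.03, 1.0, -0.001], [1.0, -0.03, -0.0], [-0.0, -0.001, -1.0]]
ft_force: [-0.4, 0.0, -1.2]
grip_width: 0.0387
```

```bash
python3 look.py k1 nest_square
```

```text
21.8 [0.5612 0.0528 0.1452] -1.7477166024502195 [-6.6433 27.5144 79.9894 -0.0227 72.5745 -4.8888]
nest_square 0.72 [237.3, 321.7] [0.5618 0.0535 0.039 ]
```

View pics/k1.png

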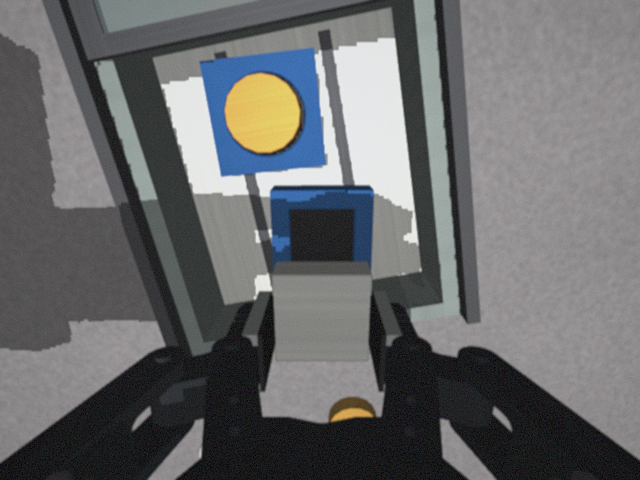

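Call:
move_arm([
  [-0.4,0,25,0],
  [-0.4,0,50,0],
  [-0.4,0,68,0],
  [-0.4,0,73,0],
  [-0.4,0,73,0],
  [-0.4,0,73,0],
])

```text
time_s: 22.5
position: [0.5621, 0.0529, 0.0739]
tool_rot: [[0.03, 1.0, 0.002], [1.0, -0.03, -0.0], [-0.0, 0.002, -1.0]]
ft_force: [0.6, 0.6, -1.3]
grip_width: 0.039
```

```bash
python3 look.py k2; python3 - <<'E'
import cv2
im=cv2.imread("pics/k2.png"); cv2.imwrite("pics/k2b.png",cv2.resize(im[200:350,220:420],None,fx=4,fy=4,interpolation=2)[:600])
E
```

```text
22.5 [0.5621 0.0529 0.0739] -1.7457989211021343 [-6.6399 32.3436 84.9718 -0.0023 62.592  -4.893 ]
```

View pics/k2b.png

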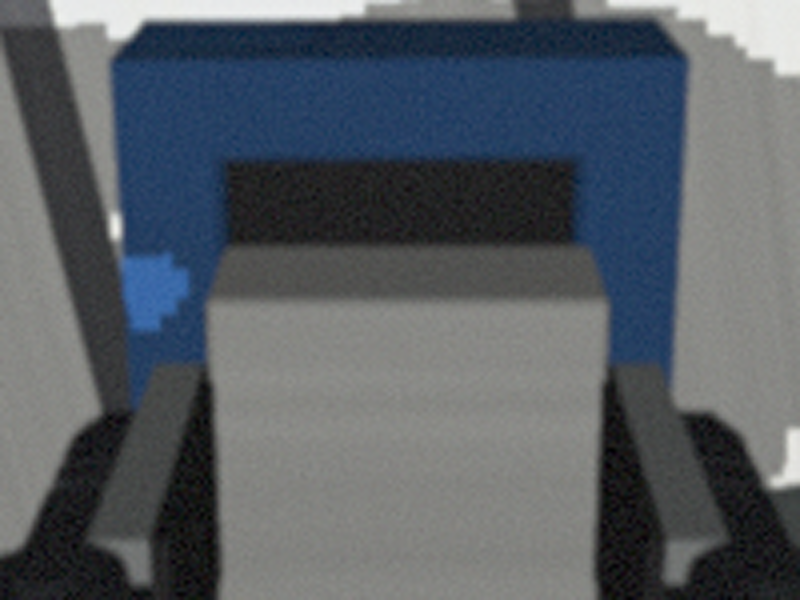

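```bash
python3 - <<'E'
from h import *
np.set_printoptions(precision=2,suppress=True)
st=np.load("k2.npy",allow_pickle=True).item(); zb=st["position"][2]-.0063
f=lambda x,y,z:(onz("wrist",(200+y/4-.5,220+x/4-.5),z,st)-st["position"])@st["tool_rot"]*1e3
for n,a in dict(dieL=(113,58,.045),dieR=(687,58,.045),rimL=(224,160,.045),rimR=(577,160,.045),floL=(226,160,.039),floR=(575,160,.039),botL=(219,245,zb),botR=(590,245,zb),topL=(207,300,zb+.016),topR=(607,300,zb+.016)).items(): print(n,f(*a))
E
```

```text
dieL [ 35.64 -34.85  28.82]
dieR [35.62 34.06 28.93]
rimL [ 22.83 -22.01  28.84]
rimR [22.81 21.28 28.91]
floL [ 20.99 -22.55  34.84]
floR [20.97 21.75 34.91]
botL [ 20.12 -19.92   6.26]
botR [20.1  20.29  6.33]
topL [ 20.33 -19.1   -9.73]
topR [20.31 20.05 -9.67]
```

Call:
move_arm([
  [0.4,-0.7,5,0],
  [0.4,-0.7,11,0],
  [0.4,-0.7,17,0],
  [0.4,-0.7,21,0],
  [0.4,-0.7,23.5,0],
  [0.4,-0.7,25.5,0],
  [0.4,-0.7,25.5,0],
])

```text
time_s: 23.25
position: [0.5608, 0.0537, 0.0472]
tool_rot: [[0.03, 1.0, -0.0], [1.0, -0.03, 0.0], [0.0, -0.0, -1.0]]
ft_force: [0.4, 0.4, -0.9]
grip_width: 0.0388
```

Call:
move_arm([
  [0,0,0.7,0],
  [0,0,1.4,0],
  [0,0,2,0],
  [0,0,2.4,0],
  [0,0,2.4,0],
])

```text
time_s: 23.75
position: [0.5609, 0.0537, 0.0453]
tool_rot: [[0.03, 1.0, 0.0], [1.0, -0.03, -0.0], [-0.0, 0.0, -1.0]]
ft_force: [-0.6, -0.7, 3.4]
grip_width: 0.0384
```

Floor contact shows at the expected height. Release and rise.

Call:
move_arm([
  [0,0,0.2,0],
  [0,0,0.2,0],
  [0,0,0.2,0],
  [0,0,0.2,0],
  [0,0,0.2,0],
], grip=0.32)

```text
time_s: 24.25
position: [0.5608, 0.0537, 0.0448]
tool_rot: [[0.03, 1.0, -0.0], [1.0, -0.03, 0.0], [0.0, -0.0, -1.0]]
ft_force: [0.2, -0.2, 0.3]
grip_width: 0.0579
```

Call:
move_arm([
  [0,0,-10,0],
  [0,0,-30,0],
  [0,0,-70,0],
  [0,0,-115,0],
  [0,0,-150,0],
  [0,0,-170,0],
  [0,0,-175,0],
  [0,0,-175,0],
])

```text
time_s: 25.05
position: [0.5607, 0.0537, 0.2202]
tool_rot: [[0.03, 1.0, 0.001], [1.0, -0.03, -0.0], [-0.0, 0.001, -1.0]]
ft_force: [-0.3, -0.2, -0.1]
grip_width: 0.0581
```

```bash
python3 look.py l1; python3 - <<'E'
import cv2
im=cv2.imread("pics/l1.png"); cv2.imwrite("pics/l1b.png",cv2.resize(im[80:300,180:460],None,fx=2.7,fy=2.7,interpolation=2)[:600])
from h import *
s=env.get_image("side"); cv2.imwrite("pics/l1s.png",cv2.resize(s[120:260,160:350],None,fx=4.2,fy=4.2,interpolation=2)[:,:,::-1])
E
```

```text
25.05 [0.5607 0.0537 0.2202] -1.7171331845019748 [-6.5688 23.5882 73.3545 -0.0012 83.009  -4.8515]
```

View pics/l1b.png

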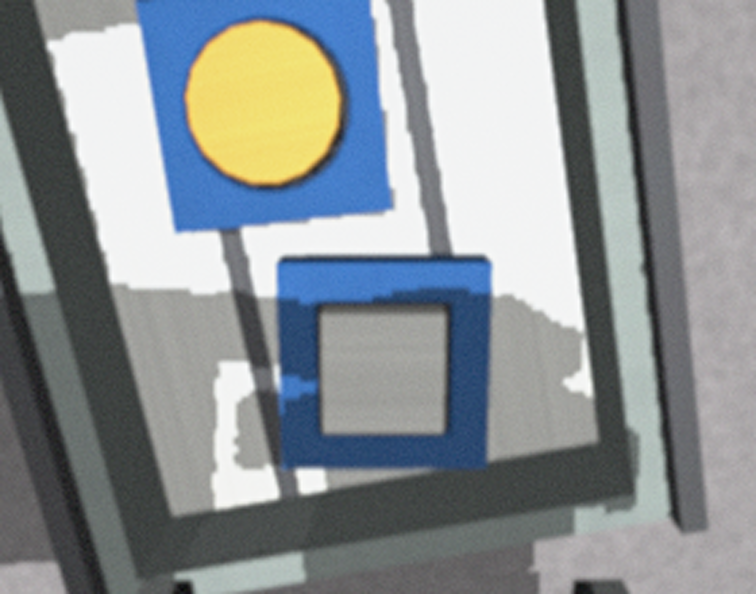

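View pics/l1s.png

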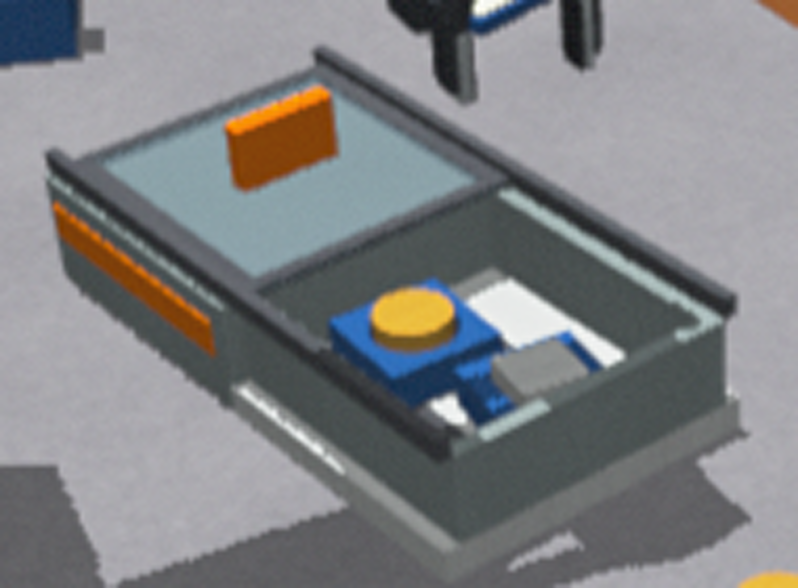

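Both blanks sit flat in their nests: round at crop (264,103), square at (384,370). Going to the handle now to shut the guard.

Call:
move_arm([
  [25,-6,0,0.13],
  [55,-13,0,0.26],
  [90,-21,0,0.39],
  [125,-29,0,0.52],
  [160,-37,0,0.65],
  [190,-44,0,0.78],
  [208,-48,0,0.91],
  [216.2,-50.2,0,1.04],
  [216.2,-50.2,0,1.17],
  [216.2,-50.2,0,1.3],
  [216.2,-50.2,0,1.391],
  [216.2,-50.2,0,1.391],
  [216.2,-50.2,0,1.391],
], grip=0)

```text
time_s: 26.45
position: [0.5169, 0.2712, 0.2188]
tool_rot: [[0.988, 0.152, -0.002], [0.152, -0.988, -0.001], [-0.002, 0.0, -1.0]]
ft_force: [-0.1, -1.0, 0.1]
grip_width: 0.0854
```

```bash
python3 look.py m1
```

```text
26.45 [0.5169 0.2712 0.2188] -81.27556394869463 [16.0721 25.7688 69.9578  0.0002 84.3842 97.3477]
```

View pics/m1.png

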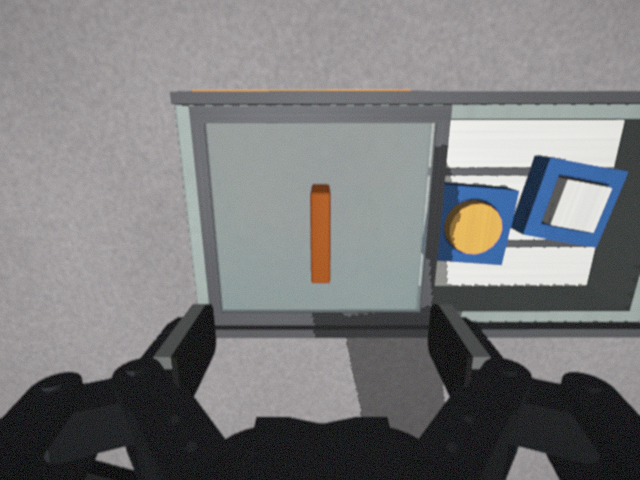

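Call:
move_arm([
  [0,0,45,0],
  [0,0,85,0],
  [0,0,112,0],
  [0,0,122,0],
  [0,0,122,0],
])

```text
time_s: 27.0
position: [0.5168, 0.2712, 0.0969]
tool_rot: [[0.989, 0.15, -0.002], [0.15, -0.989, -0.001], [-0.002, 0.0, -1.0]]
ft_force: [0.1, -0.6, 0.5]
grip_width: 0.0851
```

Call:
move_arm([
  [0,0,0,0],
  [0,0,0,0],
  [0,0,0,0],
  [0,0,0,0],
  [0,0,0,0],
  [0,0,0,0],
], grip=1)

```text
time_s: 27.6
position: [0.5173, 0.2714, 0.0984]
tool_rot: [[0.989, 0.15, 0.001], [0.15, -0.989, 0.0], [0.001, -0.0, -1.0]]
ft_force: [-0.6, -0.4, 4.4]
grip_width: 0.0132
```

Call:
move_arm([
  [0,8,0,0],
  [0,22,0,0],
  [0,38,0,0],
  [0,56,0,0],
  [0,74,0,0],
  [0,92,0,0],
  [0,110,0,0],
  [0,128,0,0],
  [0,146,0,0],
  [0,160,0,0],
  [0,168,0,0],
  [0,173,0,0],
  [0,176,0,0],
  [0,176,0,0],
])

```text
time_s: 29.0
position: [0.5444, 0.0964, 0.0984]
tool_rot: [[0.989, 0.149, 0.003], [0.149, -0.989, -0.001], [0.002, 0.001, -1.0]]
ft_force: [3.8, -1.5, 5.6]
grip_width: 0.0133
```

Call:
move_arm([
  [0,2,0,0],
  [0,4,0,0],
  [0,5,0,0],
  [0,5,0,0],
])

```text
time_s: 29.4
position: [0.5447, 0.0942, 0.0984]
tool_rot: [[0.989, 0.15, 0.002], [0.15, -0.989, 0.004], [0.003, -0.004, -1.0]]
ft_force: [3.6, 14.0, 5.6]
grip_width: 0.0134
```

The closed stop is felt at +14 N, with travel of about 180 mm. I'll unload, release and retreat.

Call:
move_arm([
  [0,-2.5,0,0],
  [0,-2.5,0,0],
])

```text
time_s: 29.6
position: [0.5446, 0.0948, 0.0984]
tool_rot: [[0.989, 0.15, 0.003], [0.15, -0.989, -0.0], [0.003, 0.0, -1.0]]
ft_force: [2.5, 2.3, 5.5]
grip_width: 0.0134
```

Call:
move_arm([
  [0,0,0,0],
  [0,0,0,0],
  [0,0,0,0],
  [0,0,0,0],
  [0,0,0,0],
  [0,0,0,0],
], grip=0)

```text
time_s: 30.2
position: [0.5437, 0.0947, 0.0978]
tool_rot: [[0.989, 0.149, -0.0], [0.149, -0.989, -0.0], [-0.0, -0.0, -1.0]]
ft_force: [-0.5, -0.0, 0.3]
grip_width: 0.0859
```

Call:
move_arm([
  [0,0,-20,0],
  [0,0,-55,0],
  [0,0,-95,0],
  [0,0,-120,0],
  [0,0,-125,0],
  [0,0,-125,0],
])

```text
time_s: 30.8
position: [0.5438, 0.0948, 0.223]
tool_rot: [[0.989, 0.149, 0.001], [0.149, -0.989, -0.0], [0.001, 0.0, -1.0]]
ft_force: [-0.3, 0.2, -1.2]
grip_width: 0.0856
```

```bash
python3 look.py n1 ; python3 - <<'E'
from h import *
s=env.get_image("side"); cv2.imwrite("pics/n1s.png",s[:,:,::-1])
E
```

```text
30.8 [0.5438 0.0948 0.223 ] -81.4156769247034 [-2.403  22.3333 74.9102 -0.0002 82.7068 79.0127]
```

View pics/n1.png

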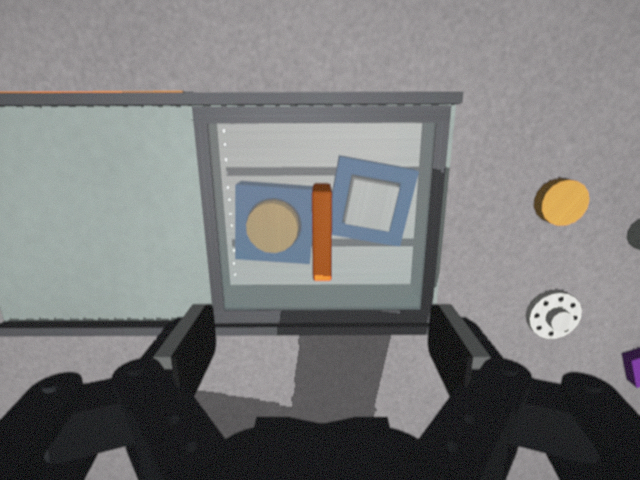

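View pics/n1s.png

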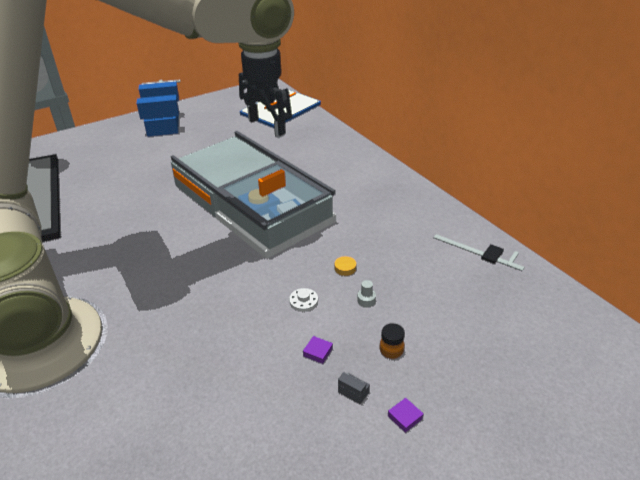

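The guard is shut with both blanks in their nests under it. The bystanders appear unmoved in the side view: flange (304,298), adapter (367,293), jar (392,341), jaw (354,387), against the start view.

```bash
python3 -c "
from rig import env
print(env.close_job())"
```

```text
the job is handed in; nothing more can be done
None
```

I slid the guard fully open, set the round brass blank and the square aluminium blank in their nests, slid the guard fully shut and let go. The job was handed in at about 31 s of the 72 s allowed; no verdict was reported.

- **Blanks:** Each was lowered until it touched the nest floor at the expected height, about 9 N for the round and 3 N for the square. The wrist and side pictures afterwards showed both flat and centred by eye. I did not measure their final offset.
- **Guard:** I felt the stop at both ends, with about 180 mm of travel between them. After letting go, the picture showed it closed.
- **Bystanders:** The jar, jaw, adapter and flange stand at the same pixels in the side view as at the start, and the open gripper hangs clear of everything.
- **Disagreements:** The wrist camera and the gripper opening read the sizes I checked against the list 1 to 6% small. My separate estimates of each nest and blank position differed by about 1 to 2 mm. I corrected for this by comparing blank and nest directly in the picture before lowering each one.

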